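# Set out a nested snack tower on a lazy susan

### The arm

A 7-joint arm with a two-finger parallel gripper is mounted at the origin on the work surface. World frame = base frame: x ahead of the robot, y to its left, z up, the work surface at z = 0. Lengths are in m, angles in rad, forces in N, time in s.
With the tool pointing down it reaches from about 0.4 to 0.85 m from the base axis. Payload 10.4 kg.
Tool frame: the origin (TCP) lies between the finger pads; the fingertips stand 19 mm ahead of it and the grasp point (between the pads) is the TCP (manip.tip_reach is the z of the fingertips in the tool frame, in m); z points along the fingers, y is the direction in which the jaws open and shut (so a half turn about z gives the same grasp; the last joint's range is limited). The gripper opens to 85 mm and grips with 20 to 120 N. Pads are 22 mm wide; open, the fingers measure 114 mm over their backs; the gripper's body (76 mm by 85 mm) begins 54 mm behind the grasp point. The pads swing forward as they close: fully open they stand 13 mm farther back than shut.
Start: joints at [-1.337, 0.332, -0.065, 1.46, 0.022, 1.35, -0.088], TCP at [0.159, 0.605, 0.25] pointing down, gripper open.
Joint ranges: [-2.6, 2.6], [-0.5, 2.12], [-1.47, 1.34], [0.16, 2.42], [-1.27, 4.41], [0.06, 2.06], [-2.6, 2.6]. Speed limits (rad/s): [2.22, 2.22, 2.79, 2.79, 3.14, 3.14, 3.14].

### API

Orientations are given as a unit quaternion [x, y, z, w].
In Python, from workcell import sensors, cams, manip gives the robot as it stands.
- The arm moves only by the shell command python3 -m jog 'ROWS' [FORCE]. ROWS is JSON, a list of rows, each a list of 3 entries, a list of its own where there are three numbers: the shift along the world's x, y, z in m, then the turn, a rotation vector about the world's x, y, z in rad, then the opening in per cent of the stroke, from 0 (shut) to 100 (fully open). In form: [[[dx, dy, dz], [wx, wy, wz], grip], ...]. A call has 1 to 5 rows; each row shifts and turns the pose as measured when the row begins; what a row does not reach is not made up. A row lasts 1/8 s, in which the tool goes at most 62.5 mm and 10.7 degrees, less where a joint would pass 70% of its speed; a pose out of reach is approached as far as the arm can. A call with a gripper value outside its range is refused whole. The fingers move at their own pace and stop on an object; FORCE is the grip in N (left out, the last holds). Time passes only in rows, so rows that do not move let the fingers close. It gives the time, the measured TCP pose, the force and the opening at its end, in the units of the state.
- sensors.get_obs(): the state, without advancing time (a new reading comes with each control period).
- cams.camera(name): name is "side" or "top"; returns (picture, depth): 400x640x3 uint8, red, green, blue; 400x640 float32, m along the optical axis (not along the pixel's ray), 0 where there is no reading.
- cams.camera_model(name): a dict with "intrinsics" (3x3 intrinsics, pixels), "view" (4x4, takes a point from world to camera coordinates). Camera axes: x right, y down, z forward; pixel columns grow to the right and rows downward; lengths in m; the calibration is good to about 2 mm. A picture is of the moment at which its call begins. camera_model takes no time and is no camera call.
- manip.hand_in(): hands the job in, once; it reports no verdict.
The state is a dict: "clock": time; "joint_pos": joint angles; "joint_velocities": joint speeds; "tau": joint torques, N m; "position": TCP position; "ee_rot": TCP orientation; "ft_force": force on the tool from outside, world axes, zero at the start; "torque": the same for the moment, N m; "grip_width": opening from 0.0 (shut) to 1.0 (fully open).
Only numpy, scipy, OpenCV 4.12 (cv2) and the standard library are available. Lean on these libraries where they do the work, as an engineer would, in place of code of your own. Each camera call takes 0.05 s, during which the arm holds its last target.

### The job

Take the tower of nested steel tins apart from the top down and set it out for the guests: lay the lid, knob up, on the cork coaster, then stand the small, the middle and the large tin, in that order, on the lazy susan, each upright and centred on the inlaid ring that matches its size. Lower every piece into place in the grip, never drop it. The lazy susan spins freely: do not let it turn from where it stands, and leave everything else where it is.

Things in the scene. Friction and masses are not known exactly. Their poses are not given: they have to be found in the camera images.
- lid: plain steel lid on top of the tower: a spigot 22 mm across and 6 high that sits loosely in the small tin's mouth, a disc 40 mm across from 6 to 10 mm, and a round upright knob 16 mm across from 10 to 36 mm above the origin. Origin: centre of the spigot's underside, z up. At the start its origin is 36 mm above the small tin's origin. About 50 g.
- tin_small: plain steel tin, open at the top: foot 30 mm across, 6 high; straight round wall 44 mm across from 6 to 36 mm above the origin; shoulder sloping in to the rim at 42 mm (mouth 28 mm). Origin: centre of its underside, z up. Starts with its foot loose in the middle tin's mouth, origin 40 mm above that tin's. 55 to 95 g.
- tin_middle: plain steel tin, open at the top: foot 40 mm across, 6 high; straight round wall 54 mm across from 6 to 40 mm above the origin; shoulder sloping in to the rim at 46 mm (mouth 36 mm). Origin: centre of its underside, z up. Starts with its foot loose in the large tin's mouth, origin 46 mm above that tin's. 80 to 135 g.
- tin_large: plain steel tin, open at the top: foot 52 mm across, 6 high; straight round wall 64 mm across from 6 to 46 mm above the origin; shoulder sloping in to the rim at 52 mm (mouth 46 mm). Origin: centre of its underside, z up. Starts on the worktop as the bottom of the tower; tins lift straight out. 110 to 190 g.
- coaster: flat round cork coaster, 100 mm across, 6 mm thick, fixed to the worktop; origin at the centre of its underside
- susan (a joint): turn of the lazy susan about its vertical axis, rad, counter-clockwise from above positive; 0 at the start of every episode. A light wooden disc 290 mm across, its flat top 30 mm above the worktop, on a bearing so free (0.008 N m) that a sideways push of 0.1 N near its edge turns it.
- susan_top (a point): centre of the lazy susan's top surface, 30 mm above the worktop; turns with it
- ring_small (a point): centre, on the lazy susan's top surface, of its smallest inlaid dark ring (flush, 46 mm inside and 56 mm outside diameter), where the small tin belongs; 88 mm from the lazy susan's centre, turns with it
- ring_middle (a point): centre, on the lazy susan's top surface, of its middle-sized inlaid dark ring (flush, 56 mm inside and 66 mm outside diameter), where the middle tin belongs; 88 mm from the lazy susan's centre, turns with it
- ring_large (a point): centre, on the lazy susan's top surface, of its largest inlaid dark ring (flush, 66 mm inside and 76 mm outside diameter), where the large tin belongs; 88 mm from the lazy susan's centre, turns with it
- shaker: bystander: small glass salt shaker with steel cap, 30 mm across, 52 tall, standing on the middle of the lazy susan; origin at its underside's centre
- tumbler: bystander: clear drinking glass, 68 mm across, 120 tall; origin at its underside's centre
- can: bystander: closed drink can with a blue band, 66 mm across, 120 tall; origin at its underside's centre
- mug: bystander: white mug, 80 mm across, 90 tall, with a handle; origin at its underside's centre
- spoon: bystander: steel spoon lying flat, 200 mm long, with a round 20 mm thick handle; origin on its underside, near its middle
- soap: bystander: clear bottle with white cap, 60 mm across, 170 tall; origin at its underside's centre

How it is judged:
By the outcome, as a careful person would: the job done as asked, in the order asked, and still so for the second after the job is handed in, with the robot touching nothing.
It also fails if it takes over 72 s, if anything falls off the work surface, if the arm or the gripper's body presses on something with over 40 N, if the wrist force passes 120 N, or if a joint passes its speed limit or range.

## Working session

There is one attempt and no reset: what is moved stays moved. The work goes in short steps, Python scripts to look and compute and a shell command to move; the robot and the scene stay as the last step left them, time stands still between calls to the robot, and variables do not carry over. Pictures are saved under pics/ and viewed, and the job is handed in when it is done.

```bash
ls; mkdir -p pics; python3 - <<'E'
from workcell import sensors,cams,manip
import cv2,numpy as np
print(sensors.get_obs())
for n in("side","top"):
    p,d=cams.camera(n); cv2.imwrite(f"pics/{n}0.png",p[:,:,::-1]); np.savez(f"/tmp/{n}0.npz",p=p,d=d)
    print(cams.camera_model(n))
E
```

```text
pics
{'clock': 0.0, 'joint_pos': array([-1.33658067,  0.33288563, -0.06470333,  1.46094949,  0.02160188,
        1.3498879 , -0.08852514]), 'joint_velocities': array([-1.49476185e-03, -1.03315650e-03,  3.53501233e-04,  4.09349319e-05,
       -1.75447432e-04,  9.34618985e-04,  8.48553597e-04]), 'tau': array([ 1.56335618e-04, -6.25446296e+01,  4.91460145e-02, -3.91602230e+01,
        1.62475300e-02,  1.00113181e-02,  1.51330391e-05]), 'position': array([0.15866527, 0.60416437, 0.24950342]), 'ee_rot': array([ 1.28055415e-01,  9.91766755e-01, -7.14984541e-04, -5.85508600e-05]), 'ft_force': array([0.22328346, 0.01499364, 0.62618527]), 'torque': array([-0.01695831, -0.0068153 , -0.01283064]), 'grip_width': 0.9989929490406333}
{'intrinsics': array([[370.56183117,   0.        , 315.46784149],
       [  0.        , 370.56183117, 200.60200187],
       [  0.        ,   0.        ,   1.        ]]), 'view': array([[ 0.93072184, -0.36572109, -0.00222289, -0.50120344],
       [-0.21453741, -0.54103265, -0.81317733,  0.21066447],
       [ 0.29619344,  0.75731879, -0.58201176,  1.10730265],
       [ 0.        ,  0.        ,  0.        ,  1.        ]])}
{'intrinsics': array([[367.40189066,   0.        , 324.91318395],
       [  0.        , 367.40189066, 205.11237163],
       [  0.        ,   0.        ,   1.        ]]), 'view': array([[ 4.34729224e-04, -9.99700665e-01, -2.44620384e-02,
         2.22780825e-02],
       [-9.96944010e-01,  1.47765967e-03, -7.81054312e-02,
         5.72418018e-01],
       [ 7.81181981e-02,  2.44212373e-02, -9.96644947e-01,
         1.40833429e+00],
       [ 0.00000000e+00,  0.00000000e+00,  0.00000000e+00,
         1.00000000e+00]])}
```

View pics/side0.png

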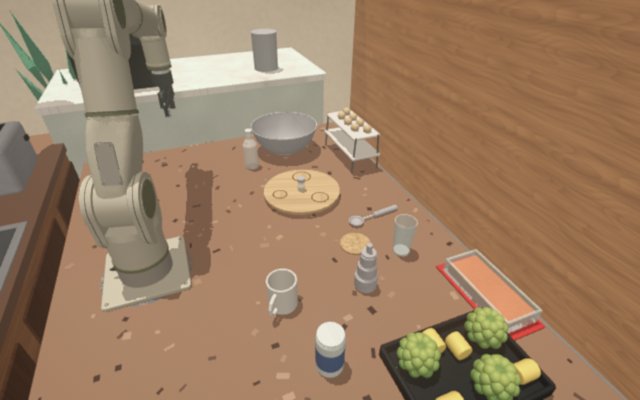

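View pics/top0.png

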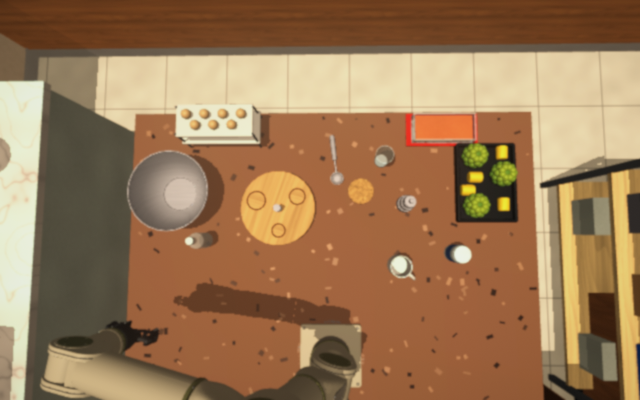

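```bash
python3 - <<'E'
import cv2,numpy as np
t=np.load('/tmp/top0.npz')['p'][:,:,::-1];s=np.load('/tmp/side0.npz')['p'][:,:,::-1]
cv2.imwrite('pics/c1.png',cv2.resize(t[160:255,230:330],None,fx=6,fy=6,interpolation=cv2.INTER_CUBIC))
a=cv2.resize(t[170:235,335:430],None,fx=4,fy=4,interpolation=cv2.INTER_CUBIC)
b=cv2.resize(s[225:300,330:425],None,fx=4,fy=4,interpolation=cv2.INTER_CUBIC)
cv2.imwrite('pics/c2.png',np.vstack([a,b]))
cv2.imwrite('pics/c3.png',cv2.resize(s[160:225,255:350],None,fx=8,fy=8,interpolation=cv2.INTER_CUBIC))
E
```

```text
(no output)
```

View pics/c1.png

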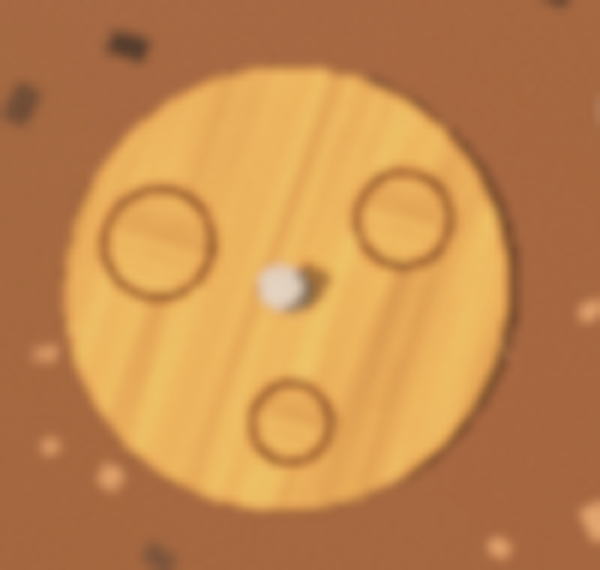

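View pics/c2.png

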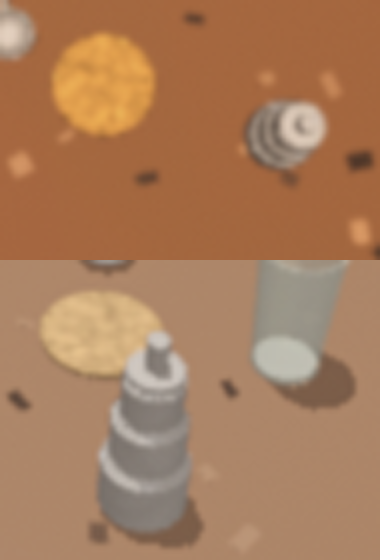

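View pics/c3.png

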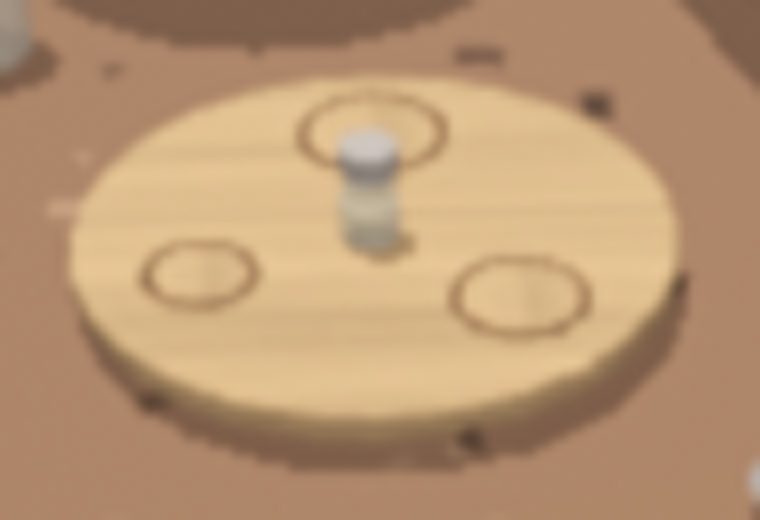

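```bash
cat > h.py <<'E'
import cv2,numpy as np
from workcell import sensors,cams,manip
def ray(n,u,v):
    m=cams.camera_model(n);K=m['intrinsics'];V=m['view'];R=V[:3,:3];t=V[:3,3]
    return -R.T@t, R.T@np.linalg.solve(K,[u,v,1])
def onz(n,u,v,z):
    c,d=ray(n,u,v);return c+d*(z-c[2])/d[2]
def proj(n,p):
    m=cams.camera_model(n);q=m['view'][:3,:3]@p+m['view'][:3,3];q=m['intrinsics']@q;return q[:2]/q[2]
def planefit(n,pts,z):  # contour pts -> world plane, circle fit
    P=np.array([onz(n,u,v,z)[:2] for u,v in pts])
    A=np.c_[2*P,np.ones(len(P))];x=np.linalg.lstsq(A,(P**2).sum(1),rcond=None)[0]
    return x[:2],np.sqrt(x[2]+x[:2]@x[:2]),P
E
python3 - <<'E'
from h import *
print(manip.tip_reach)
from scipy.spatial.transform import Rotation as R
o=sensors.get_obs();print(R.from_quat(o['ee_rot']).as_matrix().round(3))
for n,disc in(('top',(278,208)),('side',(302,192))):
    f=np.load(f'/tmp/{n}0.npz');p,d=f['p'],f['d']
    F=8
    c0=disc[0]-52,disc[1]-42
    crop=cv2.resize(p[c0[1]:c0[1]+84,c0[0]:c0[0]+104],None,fx=F,fy=F,interpolation=cv2.INTER_CUBIC)
    hsv=cv2.cvtColor(crop,cv2.COLOR_RGB2HSV)
    wood=((crop[:,:,1].astype(int)>130)*255).astype(np.uint8) if n=='top' else ((hsv[:,:,0]>15)&(hsv[:,:,1]>60)&(hsv[:,:,2]>150)).astype(np.uint8)*255
    cs,h=cv2.findContours(wood,cv2.RETR_CCOMP,cv2.CHAIN_APPROX_NONE)
    cv2.imwrite(f'/tmp/w_{n}.png',wood)
    for i,c in enumerate(cs):
        if cv2.contourArea(c)<600: continue
        pts=(c[:,0,:]+.5)/F-.5+np.array(c0)
        ce,r,P=planefit(n,pts,.03)
        print(n,'outer' if h[0][i][3]<0 else 'hole',ce.round(4),r.round(4),np.std(np.linalg.norm(P-ce,axis=1)).round(4),pts.mean(0).round(1))
    # coaster
    hsv=cv2.cvtColor(p,cv2.COLOR_RGB2HSV)
    u,v=(361,190) if n=='top' else (354,243)
    print('coaster',onz(n,u,v,.006), p[v,u])
E
cp /tmp/w_top.png pics/wt.png; cp /tmp/w_side.png pics/ws.png
```

```text
0.019
[[-0.967  0.254 -0.   ]
 [ 0.254  0.967 -0.001]
 [-0.    -0.001 -1.   ]]
top outer [0.4131 0.0079] 0.009 0.0026 [328.4 246.3]
top outer [0.4407 0.3194] 0.0076 0.0002 [248. 239.]
top outer [0.5634 0.2081] 0.1444 0.0006 [277.  207.5]
top hole [0.4751 0.2025] 0.025 0.0022 [279.6 232.1]
top hole [0.4867 0.2116] 0.0139 0.0027 [274.5 225.3]
top hole [0.5641 0.1914] 0.0097 0.0028 [281.4 207.2]Traceback (most recent call last):
  File "<stdin>", line 17, in <module>
  File "h.py", line 11, in planefit
    P=np.array([onz(n,u,v,z)[:2] for u,v in pts])
                ~~~^^^^^^^^^
  File "h.py", line 7, in onz
    c,d=ray(n,u,v);return c+d*(z-c[2])/d[2]
        ~~~^^^^^^^
  File "h.py", line 4, in ray
    m=cams.camera_model(n);K=m['intrinsics'];V=m['view'];R=V[:3,:3];t=V[:3,3]
ValueError: time passes only in moves, steps and waits
cp: cannot stat '/tmp/w_side.png': No such file or directory
```

View pics/wt.png

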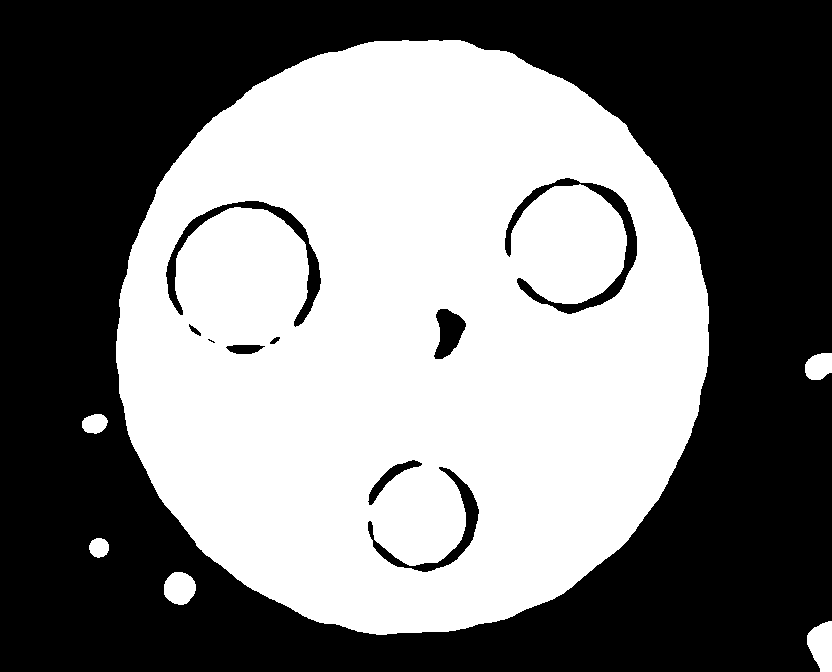

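The mask shows the disc, plus three broken ring outlines at about (277,207), with the rings at (257,200), (297,196) and (278,230). I'll cache the calibration and fit the rings with a black-hat mask in both views.

```bash
cat > h.py <<'E'
import cv2,numpy as np,pickle,os
from workcell import sensors,cams,manip
if not os.path.exists('cm.pkl'): pickle.dump({n:cams.camera_model(n) for n in('top','side')},open('cm.pkl','wb'))
CM=pickle.load(open('cm.pkl','rb'))
def onz(n,pts,z):
    m=CM[n];V=m['view'];R=V[:3,:3];c=-R.T@V[:3,3]
    pts=np.atleast_2d(pts).astype(float)
    d=np.linalg.solve(m['intrinsics'],np.c_[pts,np.ones(len(pts))].T).T@R
    return (c+d*((z-c[2])/d[:,2])[:,None])[:,:2]
def proj(n,p):
    m=CM[n];q=np.atleast_2d(p)@m['view'][:3,:3].T+m['view'][:3,3];q=q@m['intrinsics'].T;return q[:,:2]/q[:,2:]
def circ(P,w=None):
    w=np.ones(len(P)) if w is None else w
    A=np.c_[2*P,np.ones(len(P))]
    x=np.linalg.lstsq(A*w[:,None],(P**2).sum(1)*w,rcond=None)[0]
    return x[:2],np.sqrt(x[2]+x[:2]@x[:2])
def shot(n,tag):
    p,d=cams.camera(n);np.savez(f'/tmp/{n}{tag}.npz',p=p,d=d);return p,d
def load(n,tag):
    f=np.load(f'/tmp/{n}{tag}.npz');return f['p'],f['d']
E
python3 - <<'E'
from h import *
f={'small':(.4751,.2045),'middle':(.607,.13),'large':(.597,.285)}
for n in('top','side'):
    p,d=load(n,'0');g=p.astype(np.float32).mean(2)
    bh=cv2.morphologyEx(g,cv2.MORPH_BLACKHAT,cv2.getStructuringElement(cv2.MORPH_ELLIPSE,(7,7)))
    vv,uu=np.mgrid[0:400,0:640];W=onz(n,np.c_[uu.ravel(),vv.ravel()],.03);b=bh.ravel()
    # disc
    hsv=cv2.cvtColor(p,cv2.COLOR_RGB2HSV)
    out={}
    if n=='top': seeds={'small':onz(n,(278,230),.03)[0],'middle':onz(n,(297,196),.03)[0],'large':onz(n,(256,200),.03)[0]}
    else: seeds={k:onz(n,q,.03)[0] for k,q in{'small':(279.5,194),'middle':(301,176),'large':(319.5,197)}.items()}
    for k,rad in(('small',.0255),('middle',.0305),('large',.0355)):
        c=seeds[k]
        for it in range(8):
            rr=np.linalg.norm(W-c,axis=1);s=(abs(rr-rad)<(.010 if it<3 else .007))&(b>8)
            c,r=circ(W[s],b[s]**.5)
        out[k]=c;print(n,k,c.round(4),r.round(4),s.sum(),seeds[k].round(3))
    # gray-edge of disc by G channel / saturation
    for nm,(u,v) in {'wood':(270,185) if n=='top' else (300,208),'floor':(230,170) if n=='top' else(250,230),'coaster':(361,190) if n=='top' else (354,243)}.items(): print(nm,p[v,u],hsv[v,u])
    # susan centre from three rings
    print('centre from rings',circ(np.array(list(out.values()))))
E
```

```text
top small [0.4753 0.2028] 0.0254 124 [0.476 0.203]
top middle [0.6071 0.1309] 0.0308 158 [0.608 0.13 ]
top large [0.5921 0.2907] 0.0356 175 [0.592 0.29 ]
wood [234 176  92] [ 18 155 234]
floor [164 105  66] [ 12 152 164]
coaster [223 157  76] [ 17 168 223]
centre from rings (array([0.56334531, 0.20738458]), np.float64(0.08816450878267337))
side small [0.4737 0.2032] 0.0256 79 [0.474 0.202]
side middle [0.5912 0.2919] 0.0336 66 [0.591 0.292]
side large [0.605  0.1296] 0.0325 71 [0.605 0.129]
wood [227 194 146] [ 18  91 227]
floor [173 133 104] [ 13 102 173]
coaster [209 174 125] [ 18 102 209]
centre from rings (array([0.5625189 , 0.20769981]), np.float64(0.08889040546987345))
```

```bash
python3 - <<'E'
from h import *
F=6
for n in('top','side'):
    p,d=load(n,'0')
    hsv=cv2.cvtColor(p,cv2.COLOR_RGB2HSV)
    # coaster
    u0,v0=(361,190) if n=='top' else (354,243)
    x0,y0=u0-25,v0-22
    crop=cv2.resize(p[y0:y0+44,x0:x0+50],None,fx=F,fy=F,interpolation=cv2.INTER_CUBIC)
    m=((crop[:,:,1].astype(int)>(132 if n=='top' else 153))&(crop[:,:,0].astype(int)-crop[:,:,2]>(80 if n=='top' else 60))).astype(np.uint8)
    cs,_=cv2.findContours(m,cv2.RETR_EXTERNAL,cv2.CHAIN_APPROX_NONE)
    c=max(cs,key=cv2.contourArea); P=onz(n,(c[:,0]+.5)/F-.5+[x0,y0],.006);ce,r=circ(P)
    # robust refit
    for _ in range(3):
        e=abs(np.linalg.norm(P-ce,axis=1)-r);ce,r=circ(P[e<.002])
    print(n,'coaster',ce.round(4),r.round(4),(e<.002).mean())
    # tower: low saturation
    u0,v0=(405,203) if n=='top' else (367,268)
    x0,y0=(u0-18,v0-16) if n=='top' else (u0-25,v0-28)
    w,h=(34,34) if n=='top' else (46,56)
    F2=12
    crop=cv2.resize(p[y0:y0+h,x0:x0+w],None,fx=F2,fy=F2,interpolation=cv2.INTER_CUBIC)
    cv2.imwrite(f'pics/tower_{n}.png',crop[:,:,::-1])
    print(n,x0,y0,'depth min',d[y0:y0+h,x0:x0+w].min())
    for zz in (.158,.132,.122,.092,.046,0):
        print(zz)
E
```

```text
top coaster [ 0.631  -0.1174] 0.0488 0.9883449883449883
top 387 187 depth min 0.0
0.158
0.132
0.122
0.092
0.046
0
side coaster [ 0.6293 -0.1183] 0.0491 0.802247191011236
side 342 240 depth min 0.0
0.158
0.132
0.122
0.092
0.046
0
```

View pics/tower_top.png

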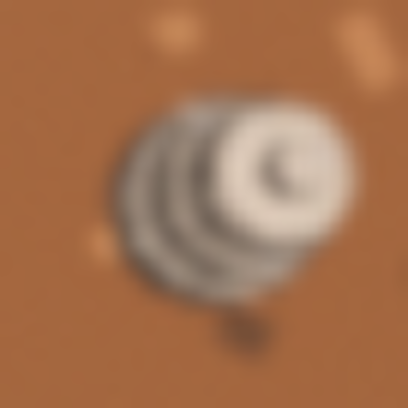

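View pics/tower_side.png

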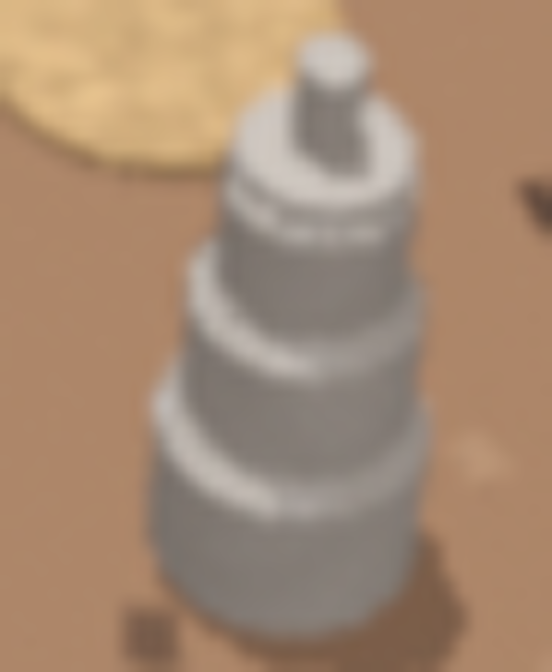

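```bash
python3 - <<'E'
from h import *
def px(n,x,y): 
    o={'top':(387,187),'side':(342,240)}[n];return ((x+.5)/12-.5+o[0],(y+.5)/12-.5+o[1])
print('knob side',onz('side',px('side',333,62),.158))
print('disc side l/r',onz('side',px('side',325,145),.132))
print('disc top',onz('top',px('top',285,171),.132))
print('knob top',onz('top',px('top',302,168),.158))
c=np.array([.588,-.236])
for cc in ([.588,-.236],[.59,-.236],[.586,-.236],[.588,-.234]):
  for n in('top','side'):
    o={'top':(387,187),'side':(342,240)}[n]
    r=[]
    for z,R in((.158,.008),(.132,.020),(.122,.022),(.086,.027),(.046,.032),(.006,.032)):
        a=np.linspace(0,6.28,40);q=proj(n,np.c_[cc[0]+R*np.cos(a),cc[1]+R*np.sin(a),a*0+z]);q=(q+.5-o)*12-.5
        r.append((z,q[:,0].min().round(),q[:,0].max().round(),q[:,1].min().round(),q[:,1].max().round()))
    print(cc,n,*r)
E
```

```text
knob side [[ 0.57611902 -0.2892701 ]]
disc side l/r [[ 0.57715691 -0.28811379]]
disc top [[ 0.57891881 -0.28637228]]
knob top [[ 0.57745539 -0.28593323]]
[0.588, -0.236] top (0.158, np.float64(102.0), np.float64(157.0), np.float64(105.0), np.float64(160.0)) (0.132, np.float64(48.0), np.float64(182.0), np.float64(74.0), np.float64(208.0)) (0.122, np.float64(36.0), np.float64(183.0), np.float64(72.0), np.float64(217.0)) (0.086, np.float64(2.0), np.float64(178.0), np.float64(69.0), np.float64(242.0)) (0.046, np.float64(-32.0), np.float64(170.0), np.float64(67.0), np.float64(267.0)) (0.006, np.float64(-48.0), np.float64(148.0), np.float64(81.0), np.float64(276.0))
[0.588, -0.236] side (0.158, np.float64(233.0), np.float64(303.0), np.float64(-122.0), np.float64(-76.0)) (0.132, np.float64(173.0), np.float64(347.0), np.float64(-69.0), np.float64(46.0)) (0.122, np.float64(161.0), np.float64(352.0), np.float64(-43.0), np.float64(84.0)) (0.086, np.float64(131.0), np.float64(360.0), np.float64(57.0), np.float64(214.0)) (0.046, np.float64(101.0), np.float64(367.0), np.float64(163.0), np.float64(
[... 2497 characters left out ...]
oat64(242.0)) (0.046, np.float64(-38.0), np.float64(164.0), np.float64(67.0), np.float64(267.0)) (0.006, np.float64(-54.0), np.float64(142.0), np.float64(81.0), np.float64(276.0))
[0.588, -0.234] side (0.158, np.float64(229.0), np.float64(299.0), np.float64(-127.0), np.float64(-81.0)) (0.132, np.float64(169.0), np.float64(343.0), np.float64(-75.0), np.float64(40.0)) (0.122, np.float64(158.0), np.float64(348.0), np.float64(-48.0), np.float64(79.0)) (0.086, np.float64(127.0), np.float64(356.0), np.float64(51.0), np.float64(209.0)) (0.046, np.float64(98.0), np.float64(363.0), np.float64(158.0), np.float64(346.0)) (0.006, np.float64(89.0), np.float64(349.0), np.float64(273.0), np.float64(463.0))
```

```bash
python3 -m jog '[[[0.042,-0.044,0.01],[0,0,-0.074],60],[[0.042,-0.044,0.01],[0,0,-0.074],60],[[0.042,-0.044,0.01],[0,0,-0.074],60],[[0.042,-0.044,0],[0,0,-0.074],60],[[0.042,-0.044,0],[0,0,-0.074],60]]' 30
```

```text
clock: 0.72
position: [0.3681, 0.3799, 0.2775]
ee_rot: [0.309, 0.951, -0.002, -0.002]
ft_force: [1.2, 0.4, 0.2]
grip_width: 0.599
```

```bash
python3 -m jog '[[[0.041,-0.047,0],[0,0,-0.074],60],[[0.03,-0.054,0],[0,0,-0.074],60],[[0.02,-0.058,0],[0,0,-0.074],60],[[0.015,-0.06,0],[0,0,-0.074],60],[[0.015,-0.06,0],[0,0,-0.074],60]]' && python3 -m jog '[[[0.015,-0.06,0],[0,0,-0.074],60],[[0.015,-0.06,0],[0,0,-0.074],60],[[0.015,-0.06,0],[0,0,-0.074],60],[[0.015,-0.06,0],[0,0,-0.074],60],[[0.015,-0.06,0],[0,0,-0.074],60]]'
```

```text
clock: 1.35
position: [0.4896, 0.0974, 0.2762]
ee_rot: [0.485, 0.875, -0.002, -0.002]
ft_force: [0.9, 1.0, 0.4]
grip_width: 0.598
clock: 1.98
position: [0.5634, -0.2058, 0.276]
ee_rot: [0.641, 0.767, -0.001, -0.003]
ft_force: [0.9, 0.9, 0.4]
grip_width: 0.599
```

```bash
python3 -m jog '[[[0.014,-0.055,0],[0,0,-0.064],60],[[0,-0.027,0],[0,0,-0.063],60],[[0,0,0],[0,0,0],60]]'; python3 - <<'E'
from h import *
o=sensors.get_obs();print(o['position'],o['ee_rot'],o['joint_pos'].round(2))
for n in('top','side'):
    p,d=shot(n,'1');
    c=p[170:235,370:435] if n=='top' else p[190:300,320:430]
    cv2.imwrite(f'pics/a_{n}.png',cv2.resize(c[:,:,::-1],None,fx=5,fy=5,interpolation=cv2.INTER_CUBIC))
E
```

```text
clock: 2.35
position: [0.576, -0.2955, 0.2741]
ee_rot: [0.693, 0.721, -0.003, -0.003]
ft_force: [-0.4, 0.3, 0.4]
grip_width: 0.597
[ 0.57603417 -0.29550551  0.2741444 ] [ 0.69263927  0.72127037 -0.00292637 -0.00336659] [-0.14  0.45  0.76  1.39 -0.3   1.43  0.66]
```

View pics/a_side.png

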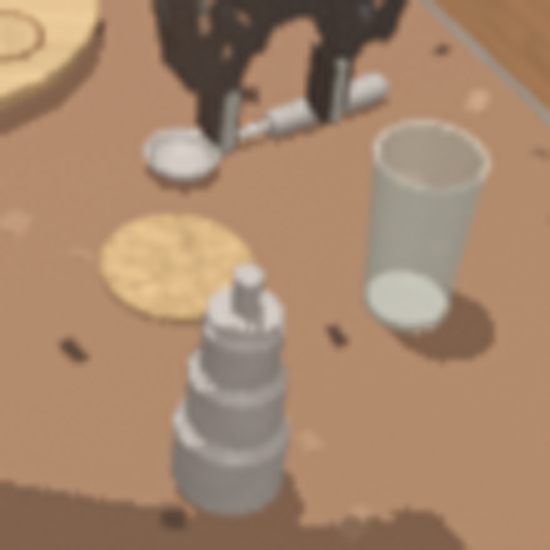

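```bash
python3 -m jog '[[[0.0015,0.008,-0.04],[0,0,0],50],[[0,0,-0.04],[0,0,0],50],[[0,0,-0.03],[0,0,0],50],[[0,0,0],[0,0,0],50],[[0,0,0],[0,0,0],50]]'
```

```text
clock: 3.08
position: [0.5818, -0.275, 0.1639]
ee_rot: [0.685, 0.728, 0.001, -0.003]
ft_force: [0.8, -0.0, 0.3]
grip_width: 0.503
```

```bash
python3 -m jog '[[[-0.0043,-0.0125,0],[0,0,0],50],[[0,0,0],[0,0,0],50],[[0,0,0],[0,0,0],50]]';python3 -m jog '[[[0,0,0],[0,0,0],50],[[0,0,0],[0,0,0],50]]'
```

```text
clock: 3.45
position: [0.5783, -0.289, 0.1672]
ee_rot: [0.685, 0.728, 0.002, -0.001]
ft_force: [-0.2, 0.5, -0.2]
grip_width: 0.501
clock: 3.7
position: [0.5784, -0.2891, 0.1675]
ee_rot: [0.685, 0.728, 0.002, -0.001]
ft_force: [-0.0, -0.4, 0.5]
grip_width: 0.496
```

```bash
python3 -m jog '[[[-0.001,0.0015,-0.0125],[0,0,0],40],[[0,0,0],[0,0,0],35],[[0,0,0],[0,0,0],30]]'; python3 - <<'E'
from h import *
for n in('side',):
    p,d=shot(n,'2');
    c=p[210:300,320:430]
    cv2.imwrite(f'pics/b_{n}.png',cv2.resize(c[:,:,::-1],None,fx=7,fy=6,interpolation=cv2.INTER_CUBIC))
E
```

```text
clock: 4.08
position: [0.5772, -0.2871, 0.1536]
ee_rot: [0.685, 0.728, 0.002, -0.002]
ft_force: [-0.6, 0.4, 0.4]
grip_width: 0.304
```

View pics/b_side.png

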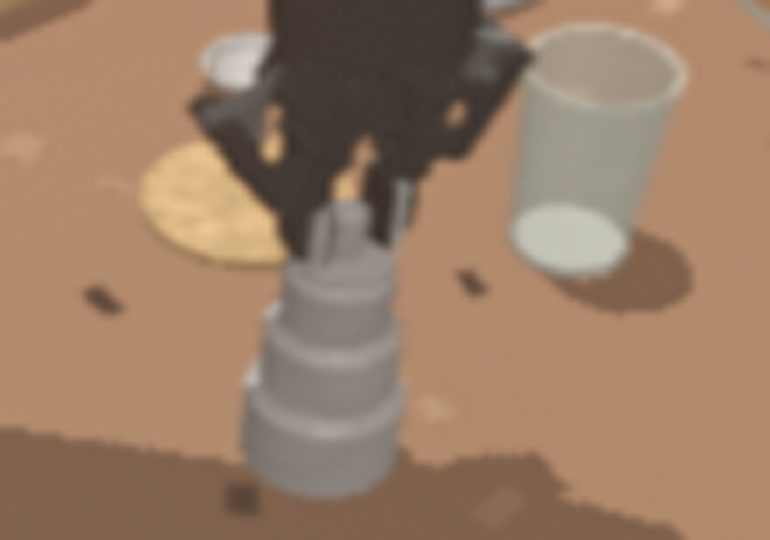

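```bash
python3 -m jog '[[[-0.002,0,0.001],[0,0,0],25],[[0,0,0],[0,0,0],22],[[0,0,0],[0,0,0],20],[[0,0,0],[0,0,0],18]]' 20; python3 - <<'E'
from h import *
for n in('side',):
    p,d=shot(n,'2');
    c=p[210:300,320:430]
    cv2.imwrite(f'pics/b2_{n}.png',cv2.resize(c[:,:,::-1],None,fx=7,fy=6,interpolation=cv2.INTER_CUBIC))
E
```

```text
clock: 4.62
position: [0.5753, -0.2871, 0.155]
ee_rot: [0.685, 0.728, 0.002, -0.001]
ft_force: [-0.0, 0.2, -0.9]
grip_width: 0.185
```

View pics/b2_side.png

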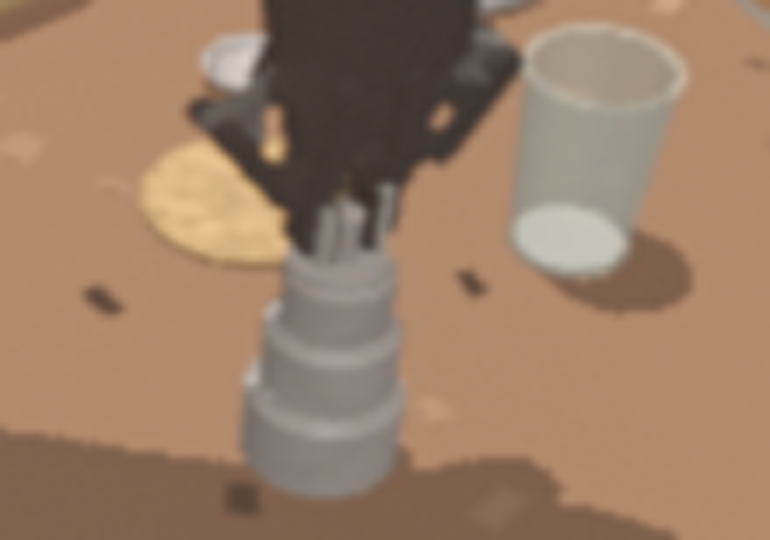

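```bash
python3 -m jog '[[[0,0,0],[0,0,0],0],[[0,0,0],[0,0,0],0],[[0,0,0],[0,0,0],0]]' 30;python3 -m jog '[[[0,0,0.008],[0,0,0],0],[[0,0,0.02],[0,0,0],0],[[0,0,0.02],[0,0,0],0],[[0,0,0],[0,0,0],0]]' 30; python3 - <<'E'
from h import *
for n in('side','top'):
    p,d=shot(n,'3');
    c=p[190:300,320:430] if n=='side' else p[160:240,350:450]
    cv2.imwrite(f'pics/d_{n}.png',cv2.resize(c[:,:,::-1],None,fx=7,fy=5,interpolation=cv2.INTER_CUBIC))
E
```

```text
clock: 5.05
position: [0.5753, -0.2871, 0.155]
ee_rot: [0.685, 0.728, 0.002, -0.001]
ft_force: [0.4, -0.4, 0.4]
grip_width: 0.171
clock: 5.55
position: [0.5754, -0.2875, 0.2075]
ee_rot: [0.685, 0.728, 0.002, -0.001]
ft_force: [-0.1, 0.8, -1.0]
grip_width: 0.174
```

View pics/d_side.png

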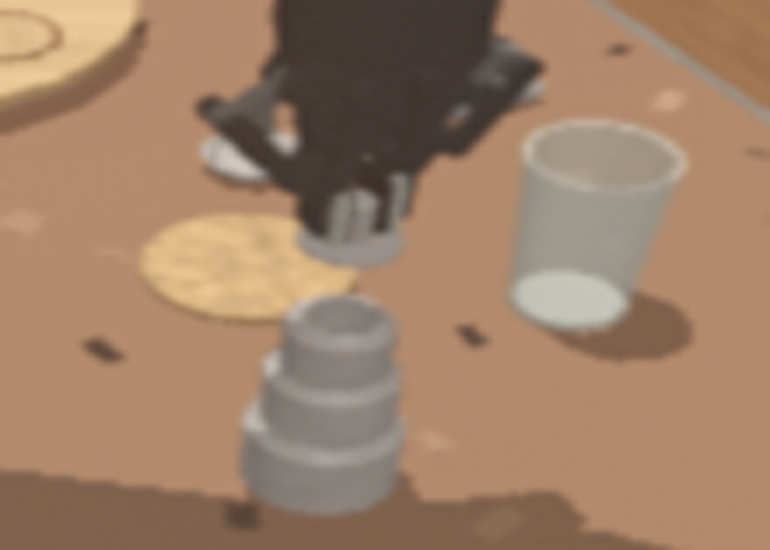

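```bash
python3 -m jog '[[[0.013,0.04,0],[0,0,0],0],[[0.014,0.045,0],[0,0,0],0],[[0.014,0.045,-0.02],[0,0,0],0],[[0.01,0.03,-0.04],[0,0,0],0],[[0,0,-0.02],[0,0,0],0]]';python3 -m jog '[[[0,0,0],[0,0,0],0],[[0,0,0],[0,0,0],0],[[0,0,0],[0,0,0],0]]'
```

```text
clock: 6.28
position: [0.6252, -0.1218, 0.1215]
ee_rot: [0.686, 0.728, 0.002, -0.003]
ft_force: [0.5, 0.7, -1.4]
grip_width: 0.173
clock: 6.65
position: [0.6241, -0.1248, 0.1216]
ee_rot: [0.687, 0.727, 0.001, -0.003]
ft_force: [-0.4, 0.1, -0.1]
grip_width: 0.172
```

```bash
python3 -m jog '[[[0.006,0.007,-0.03],[0,0,0],0],[[0,0,-0.03],[0,0,0],0],[[0,0,0],[0,0,0],0],[[0,0,0],[0,0,0],0]]'; python3 - <<'E'
from h import *
for n in('side','top'):
    p,d=shot(n,'4');
    c=p[190:280,310:400] if n=='side' else p[160:240,320:410]
    cv2.imwrite(f'pics/e_{n}.png',cv2.resize(c[:,:,::-1],None,fx=6,fy=6,interpolation=cv2.INTER_CUBIC))
E
```

```text
clock: 7.15
position: [0.6326, -0.1213, 0.0659]
ee_rot: [0.688, 0.725, 0.003, 0.001]
ft_force: [0.4, 0.2, -0.1]
grip_width: 0.173
```

View pics/e_side.png

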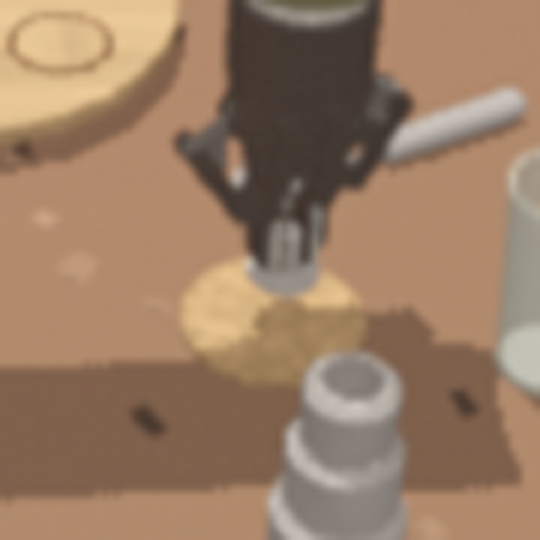

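```bash
python3 -m jog '[[[-0.003,0.003,-0.012],[0,0,0],0],[[0,0,-0.007],[0,0,0],0],[[0,0,0],[0,0,0],0],[[0,0,0],[0,0,0],0]]'
```

```text
clock: 7.75
position: [0.6298, -0.1178, 0.0468]
ee_rot: [0.688, 0.725, 0.004, 0.001]
ft_force: [-1.3, 0.7, -0.0]
grip_width: 0.177
```

```bash
python3 -m jog '[[[0,0,-0.004],[0,0,0],0],[[0,0,0],[0,0,0],0]]'; python3 -m jog '[[[0,0,-0.002],[0,0,0],0],[[0,0,0],[0,0,0],0]]';python3 -m jog '[[[0,0,-0.0015],[0,0,0],0],[[0,0,0],[0,0,0],0]]'
```

```text
clock: 8.0
position: [0.63, -0.1178, 0.0427]
ee_rot: [0.688, 0.725, 0.004, 0.001]
ft_force: [1.0, -0.1, -0.7]
grip_width: 0.173
clock: 8.25
position: [0.63, -0.1179, 0.0406]
ee_rot: [0.688, 0.725, 0.004, 0.001]
ft_force: [0.2, -0.4, -0.7]
grip_width: 0.175
clock: 8.5
position: [0.6302, -0.118, 0.0393]
ee_rot: [0.688, 0.725, 0.004, 0.001]
ft_force: [-0.4, 0.4, 0.4]
grip_width: 0.175
```

```bash
python3 -m jog '[[[0,0,-0.001],[0,0,0],0],[[0,0,0],[0,0,0],0]]'; python3 -m jog '[[[0,0,-0.001],[0,0,0],0],[[0,0,0],[0,0,0],0]]'
```

```text
clock: 8.75
position: [0.6305, -0.1181, 0.0394]
ee_rot: [0.688, 0.725, 0.004, 0.001]
ft_force: [-1.0, -0.1, -0.4]
grip_width: 0.174
clock: 9.0
position: [0.6307, -0.1181, 0.0393]
ee_rot: [0.688, 0.725, 0.004, 0.001]
ft_force: [-0.6, 0.2, 0.9]
grip_width: 0.169
```

```bash
python3 -m jog '[[[0,0,-0.002],[0,0,0],0],[[0,0,0],[0,0,0],0]]'; python3 - <<'E'
from h import *
for n in('side',):
    p,d=shot(n,'4');
    c=p[190:280,310:400] if n=='side' else p[160:240,320:410]
    cv2.imwrite(f'pics/f_{n}.png',cv2.resize(c[:,:,::-1],None,fx=6,fy=6,interpolation=cv2.INTER_CUBIC))
E
```

```text
clock: 9.25
position: [0.6311, -0.1183, 0.0394]
ee_rot: [0.689, 0.725, 0.005, 0.002]
ft_force: [-0.0, -0.1, -0.8]
grip_width: 0.172
```

View pics/f_side.png

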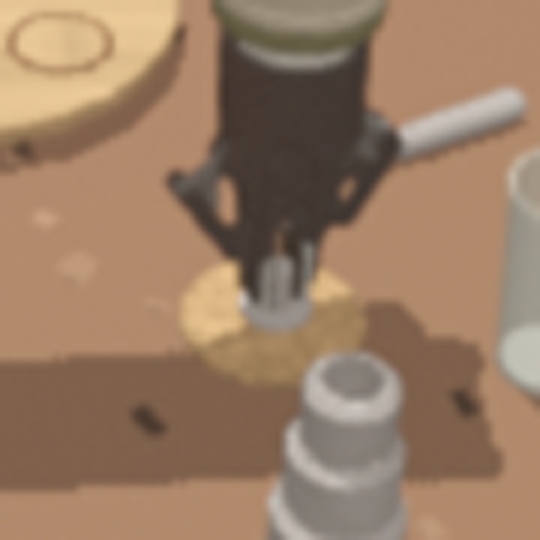

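```bash
python3 -m jog '[[[0,0,0],[0,0,0],22],[[0,0,0],[0,0,0],28],[[0,0,0],[0,0,0],34],[[0,0,0],[0,0,0],40]]'; python3 -m jog '[[[0,0,0.01],[0,0,0],50],[[0,0,0.03],[0,0,0],60],[[0,0,0.06],[0,0,0],75],[[0,0,0.06],[0,0,0],75],[[0,0,0],[0,0,0],75]]'; python3 - <<'E'
from h import *
for n in('side','top'):
    p,d=shot(n,'5')
p,d=load('side','5')
cv2.imwrite(f'pics/g_side.png',cv2.resize(p[190:300,300:430,::-1],None,fx=6,fy=5,interpolation=cv2.INTER_CUBIC))
E
```

```text
clock: 9.8
position: [0.6309, -0.1182, 0.0381]
ee_rot: [0.688, 0.725, 0.005, 0.001]
ft_force: [-0.8, -0.6, 0.4]
grip_width: 0.4
clock: 10.42
position: [0.63, -0.1187, 0.2055]
ee_rot: [0.689, 0.725, 0.005, 0.002]
ft_force: [0.1, 0.4, 0.0]
grip_width: 0.755
```

View pics/g_side.png

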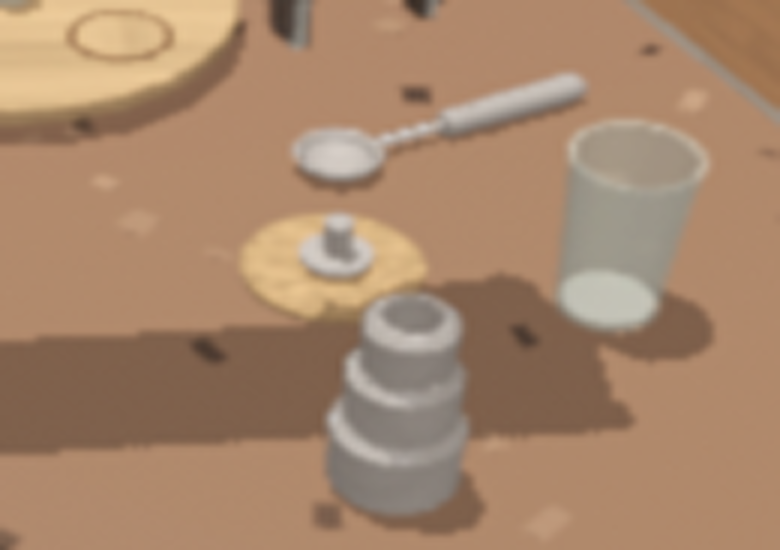

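```bash
python3 - <<'E'
from h import *
print(onz('side',(368.75,252.6),.128))
p,d=load('side','5');cv2.imwrite('pics/m_side.png',cv2.resize(p[240:300,345:390,::-1],None,fx=10,fy=10,interpolation=cv2.INTER_CUBIC))
p,d=load('top','5');cv2.imwrite('pics/m_top.png',cv2.resize(p[180:225,375:425,::-1],None,fx=12,fy=12,interpolation=cv2.INTER_CUBIC))
E
```

```text
[[ 0.57799907 -0.28792326]]
```

View pics/m_side.png

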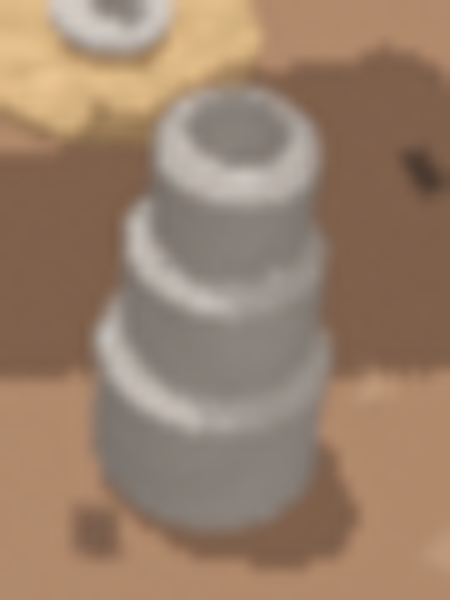

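View pics/m_top.png

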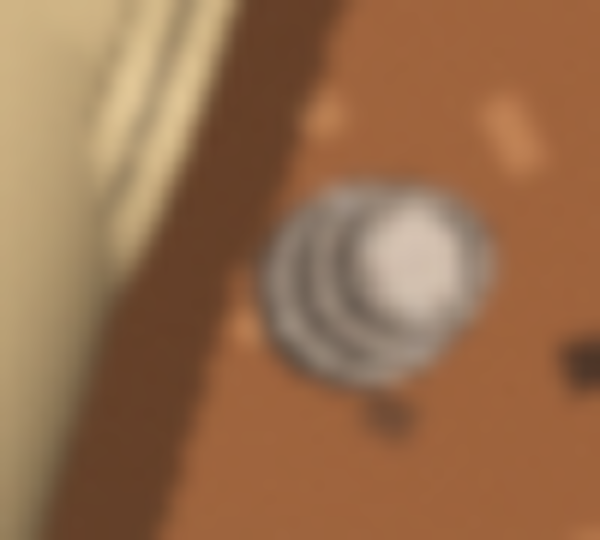

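```bash
python3 -m jog '[[[-0.015,-0.05,0],[0,0,0],75],[[-0.018,-0.055,0],[0,0,0],75],[[-0.013,-0.04,0],[0,0,0],75],[[-0.006,-0.02,0],[0,0,0],75],[[0,0,0],[0,0,0],75]]'; python3 -m jog '[[[0,0,0],[0,0,0],75],[[0,0,0],[0,0,0],75]]'
```

```text
clock: 11.15
position: [0.5707, -0.2841, 0.1925]
ee_rot: [0.688, 0.726, -0.0, -0.006]
ft_force: [0.7, 0.2, 0.4]
grip_width: 0.749
clock: 11.4
position: [0.5714, -0.2811, 0.191]
ee_rot: [0.687, 0.727, -0.0, -0.008]
ft_force: [0.4, 1.4, 0.6]
grip_width: 0.747
```

```bash
cat > go.py <<'E'
import sys,numpy as np
from workcell import sensors
from scipy.spatial.transform import Rotation as R
x,y,z,a=map(float,sys.argv[1:5])
o=sensors.get_obs();a=np.radians(a)
Y=np.array([np.cos(a),np.sin(a),0])
M=R.from_quat(o['ee_rot']).as_matrix()
if M[:,1]@Y<0:Y=-Y
Z=np.array([0,0,-1.]);T=R.from_matrix(np.c_[np.cross(Y,Z),Y,Z])
w=(T*R.from_matrix(M).inv()).as_rotvec()
print('shift',(np.array([x,y,z])-o['position']).round(4),'rot',w.round(4),'f',o['ft_force'].round(2),'j7',o['joint_pos'][6].round(2),'w',o['grip_width'].round(3))
E
python3 go.py .577 -.287 .113 3
```

```text
Traceback (most recent call last):
  File "go.py", line 11, in <module>
    print('shift',(np.array([x,y,z])-o['position']).round(4),'rot',w.round(4),'f',o['ft_force'].round(2),'j7',o['joint_pos'][6].round(2),'w',o['grip_width'].round(3))
                                                                                                                                             ^^^^^^^^^^^^^^^^^^^^^
AttributeError: 'float' object has no attribute 'round'
```

```bash
sed -i "s/o\['grip_width'\].round(3)/round(o['grip_width'],3)/" go.py
python3 go.py .577 -.287 .113 3
```

```text
shift [ 0.0056 -0.0059 -0.078 ] rot [-0.0101 -0.0114 -0.0044] f [0.44 1.35 0.58] j7 0.69 w 0.747
```

```bash
python3 -m jog '[[[0.0055,-0.006,-0.02],[-0.01,-0.011,0],75],[[0,0,-0.02],[0,0,0],75],[[0,0,0],[0,0,0],75],[[0,0,0],[0,0,0],75]]'; python3 go.py .577 -.287 .113 3
```

```text
clock: 11.9
position: [0.5787, -0.2832, 0.1495]
ee_rot: [0.685, 0.729, 0.0, -0.001]
ft_force: [-0.1, 0.5, 0.1]
grip_width: 0.752
shift [-0.0017 -0.0038 -0.0365] rot [-0.0015 -0.0003 -0.0097] f [-0.05  0.54  0.11] j7 0.71 w 0.752
```

```bash
python3 -m jog '[[[-0.002,-0.004,-0.018],[0,0,-0.01],75],[[0,0,-0.018],[0,0,0],70],[[0,0,0],[0,0,0],64],[[0,0,0],[0,0,0],60]]'; python3 go.py .577 -.287 .113 3; python3 - <<'E'
from h import *
p,d=shot('side','6');cv2.imwrite('pics/h_side.png',cv2.resize(p[220:300,335:405,::-1],None,fx=8,fy=7,interpolation=cv2.INTER_CUBIC))
E
```

```text
clock: 12.4
position: [0.5765, -0.2876, 0.1115]
ee_rot: [0.689, 0.725, 0.001, -0.0]
ft_force: [0.2, 0.3, 0.7]
grip_width: 0.597
shift [0.0005 0.0006 0.0015] rot [-0.0014  0.      0.0013] f [0.2  0.31 0.71] j7 0.72 w 0.597
```

View pics/h_side.png

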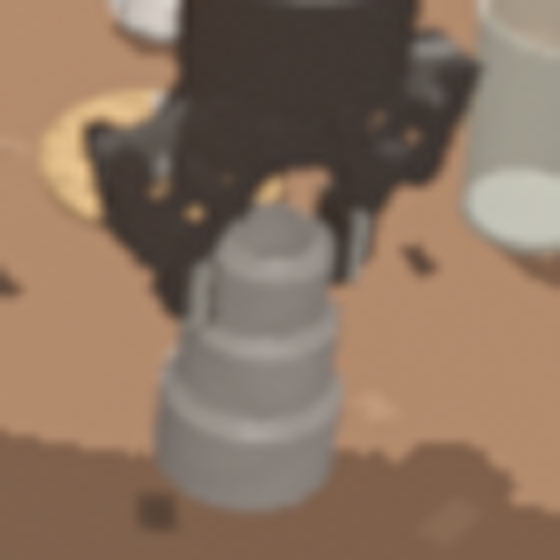

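```bash
python3 -m jog '[[[0,0,0.0015],[0,0,0],57],[[0,0,0],[0,0,0],54],[[0,0,0],[0,0,0],50],[[0,0,0],[0,0,0],40]]' 30; python3 -m jog '[[[0,0,0],[0,0,0],40]]' 30;python3 -m jog '[[[0,0,0.004],[0,0,0],40],[[0,0,0.01],[0,0,0],40],[[0,0,0.02],[0,0,0],40],[[0,0,0.03],[0,0,0],40],[[0,0,0.03],[0,0,0],40]]'; python3 go.py .4746 .203 .195 3
```

```text
clock: 12.95
position: [0.5771, -0.2875, 0.1142]
ee_rot: [0.689, 0.725, 0.001, 0.0]
ft_force: [-0.1, 0.1, -1.4]
grip_width: 0.51
clock: 13.08
position: [0.5771, -0.2875, 0.1142]
ee_rot: [0.689, 0.725, 0.001, 0.0]
ft_force: [-0.3, 0.2, -0.2]
grip_width: 0.509
clock: 13.7
position: [0.576, -0.2873, 0.2126]
ee_rot: [0.689, 0.725, 0.0, -0.001]
ft_force: [1.3, 0.0, -0.7]
grip_width: 0.512
shift [-0.1014  0.4903 -0.0176] rot [-0.0016 -0.0007  0.0014] f [ 1.27  0.04 -0.71] j7 0.68 w 0.512
```

```bash
python3 - <<'E'
from h import *
p,d=shot('side','7');cv2.imwrite('pics/i_side.png',cv2.resize(p[190:300,335:415,::-1],None,fx=6,fy=5,interpolation=cv2.INTER_CUBIC))
E
python3 -m jog '[[[-0.005,0.025,0],[0,0,0],40],[[-0.009,0.045,0],[0,0,0],40],[[-0.01,0.05,0],[0,0,0],40],[[-0.01,0.05,0],[0,0,0],40],[[-0.01,0.05,0],[0,0,0],40]]';python3 -m jog '[[[-0.01,0.05,0],[0,0,0],40],[[-0.01,0.05,0],[0,0,0],40],[[-0.01,0.05,0],[0,0,0],40],[[-0.008,0.04,0],[0,0,0],40],[[-0.006,0.03,0],[0,0,0],40]]'; python3 go.py .4746 .203 .195 3
```

```text
clock: 14.38
position: [0.5323, -0.0691, 0.2255]
ee_rot: [0.692, 0.722, 0.004, 0.006]
ft_force: [0.2, 0.6, -0.7]
grip_width: 0.507
clock: 15.0
position: [0.4871, 0.1584, 0.2328]
ee_rot: [0.692, 0.721, 0.009, 0.008]
ft_force: [0.2, -0.5, -1.3]
grip_width: 0.509
shift [-0.0125  0.0446 -0.0378] rot [-0.0021  0.0228  0.0116] f [ 0.21 -0.54 -1.29] j7 -0.33 w 0.509
```

View pics/i_side.png

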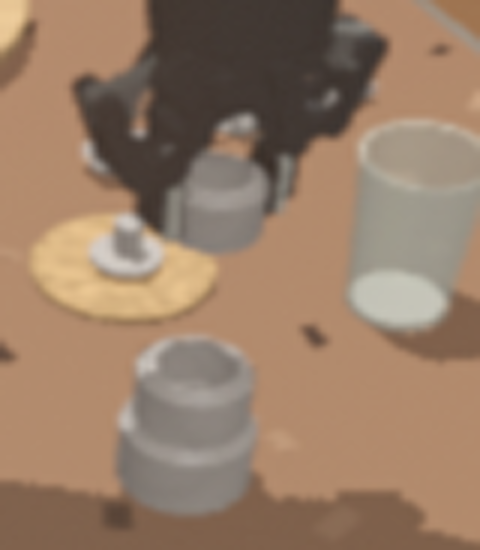

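```bash
python3 -m jog '[[[-0.006,0.018,-0.01],[-0.001,0.011,0.006],40],[[-0.005,0.016,-0.03],[-0.001,0.011,0.005],40],[[0,0.005,-0.03],[0,0,0],40],[[0,0,0],[0,0,0],40],[[0,0,0],[0,0,0],40]]'; python3 go.py .4746 .203 .105 3
```

```text
clock: 15.62
position: [0.4766, 0.1984, 0.1638]
ee_rot: [0.688, 0.725, 0.001, 0.0]
ft_force: [0.0, -0.4, -0.9]
grip_width: 0.509
shift [-0.002   0.0046 -0.0588] rot [-0.0018  0.0023  0.0003] f [ 0.04 -0.38 -0.92] j7 -0.35 w 0.509
```

```bash
python3 -m jog '[[[-0.002,0.0045,-0.03],[-0.0018,0.002,0],40],[[0,0,-0.03],[0,0,0],40],[[0,0,-0.015],[0,0,0],40],[[0,0,0],[0,0,0],40],[[0,0,0],[0,0,0],40]]'; python3 go.py .4746 .203 .058 3;python3 - <<'E'
from h import *
p,d=shot('side','8');cv2.imwrite('pics/j_side.png',cv2.resize(p[140:225,250:350,::-1],None,fx=7,fy=7,interpolation=cv2.INTER_CUBIC))
p,d=shot('top','8');cv2.imwrite('pics/j_top.png',cv2.resize(p[160:255,230:330,::-1],None,fx=6,fy=6,interpolation=cv2.INTER_CUBIC))
E
```

```text
clock: 16.25
position: [0.479, 0.2024, 0.0938]
ee_rot: [0.69, 0.724, 0.005, 0.001]
ft_force: [-0.2, 0.9, -1.1]
grip_width: 0.508
shift [-0.0044  0.0006 -0.0358] rot [-0.0055  0.0083  0.004 ] f [-0.25  0.92 -1.15] j7 -0.31 w 0.508
```

View pics/j_side.png

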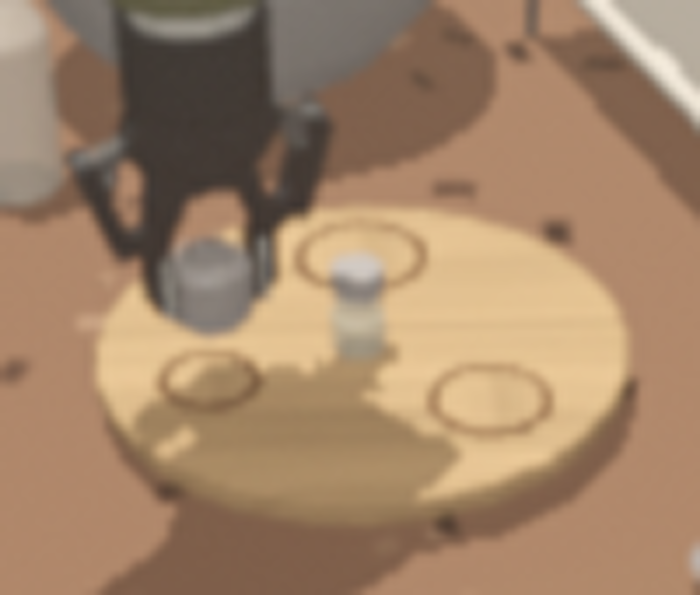

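View pics/j_top.png

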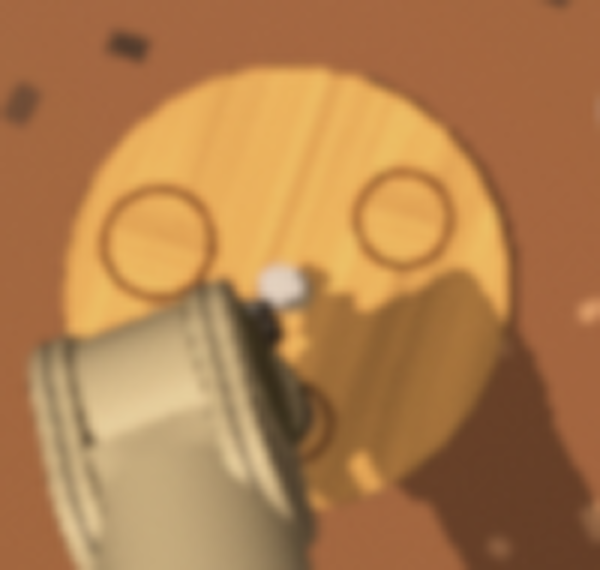

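```bash
python3 -m jog '[[[-0.0045,0.0005,-0.012],[-0.0055,0.008,0.004],40],[[0,0,-0.01],[0,0,0],40],[[0,0,0],[0,0,0],40],[[0,0,0],[0,0,0],40]]'; python3 go.py .4746 .203 .0582 3
```

```text
clock: 16.85
position: [0.4742, 0.2034, 0.0706]
ee_rot: [0.688, 0.726, 0.0, -0.0]
ft_force: [-0.4, -0.0, -0.5]
grip_width: 0.511
shift [ 0.0004 -0.0004 -0.0124] rot [-0.0003  0.0001 -0.001 ] f [-0.41 -0.04 -0.52] j7 -0.3 w 0.511
```

```bash
python3 -m jog '[[[0,0,-0.004],[0,0,0],40],[[0,0,-0.003],[0,0,0],40],[[0,0,0],[0,0,0],40],[[0,0,0],[0,0,0],40]]'; python3 go.py .4746 .203 .0582 3;python3 - <<'E'
from h import *
p,d=shot('side','9');cv2.imwrite('pics/k_side.png',cv2.resize(p[165:210,250:320,::-1],None,fx=11,fy=11,interpolation=cv2.INTER_CUBIC))
a=np.linspace(0,6.28,60)
for z,r in((.0354,.015),(.0414,.022),(.0714,.022)):
    q=(proj('side',np.c_[.4744+r*np.cos(a),.2034+r*np.sin(a),a*0+z])+.5-[250,165])*11-.5
    print(z,q.min(0).round(),q.max(0).round())
E
```

```text
clock: 17.35
position: [0.4745, 0.2034, 0.0634]
ee_rot: [0.688, 0.726, 0.0, 0.0]
ft_force: [-0.1, 0.4, 0.1]
grip_width: 0.509
shift [ 0.0001 -0.0004 -0.0052] rot [-0.0006  0.0007 -0.0008] f [-0.07  0.38  0.08] j7 -0.29 w 0.509
0.0354 [285. 283.] [374. 333.]
0.0414 [263. 258.] [393. 331.]
0.0714 [257. 184.] [389. 256.]
```

View pics/k_side.png

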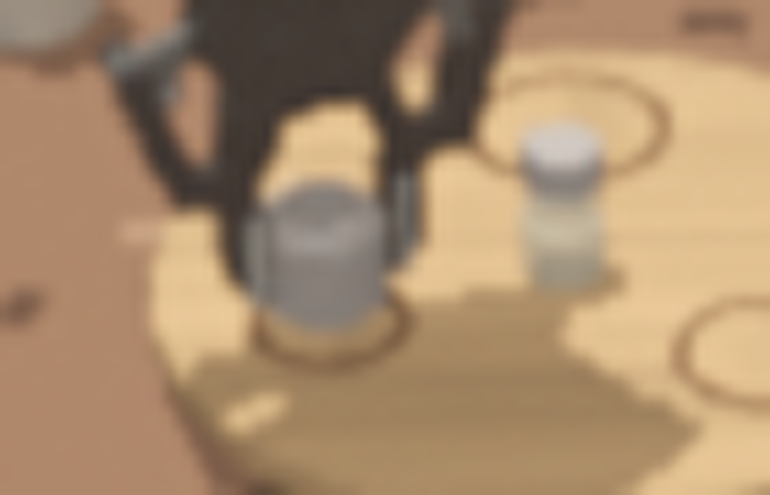

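```bash
python3 -m jog '[[[0.0005,0,-0.002],[0,0,0],40],[[0,0,-0.001],[0,0,0],40],[[0,0,0],[0,0,0],40]]'; python3 -m jog '[[[0,0,-0.001],[0,0,0],40],[[0,0,0],[0,0,0],40]]';python3 go.py .4746 .203 .0582 3
```

```text
clock: 17.77
position: [0.475, 0.2035, 0.0604]
ee_rot: [0.688, 0.726, 0.001, 0.0]
ft_force: [-0.2, 0.2, -0.8]
grip_width: 0.51
clock: 18.02
position: [0.4751, 0.2035, 0.0593]
ee_rot: [0.688, 0.726, 0.001, 0.0]
ft_force: [-0.8, 0.2, -1.1]
grip_width: 0.511
shift [-0.0005 -0.0005 -0.0011] rot [-0.0008  0.0009 -0.0008] f [-0.81  0.19 -1.15] j7 -0.29 w 0.511
```

```bash
python3 -m jog '[[[0,0,-0.001],[0,0,0],40],[[0,0,0],[0,0,0],40]]'; python3 -m jog '[[[0,0,-0.0007],[0,0,0],40],[[0,0,0],[0,0,0],40]]';python3 go.py .4746 .203 .0582 3
```

```text
clock: 18.27
position: [0.4751, 0.2035, 0.0583]
ee_rot: [0.688, 0.726, 0.001, 0.0]
ft_force: [-0.5, -0.4, -0.3]
grip_width: 0.51
clock: 18.52
position: [0.4753, 0.2038, 0.0582]
ee_rot: [0.688, 0.726, 0.001, -0.0]
ft_force: [0.4, 0.3, -0.1]
grip_width: 0.506
shift [-0.0007 -0.0008 -0.    ] rot [-0.0016  0.0011 -0.0008] f [ 0.38  0.29 -0.09] j7 -0.29 w 0.506
```

```bash
python3 -m jog '[[[0,0,0],[0,0,0],53],[[0,0,0],[0,0,0],55],[[0,0,0],[0,0,0],58],[[0,0,0],[0,0,0],62]]';python3 go.py .4746 .203 .0582 3;python3 - <<'E'
from h import *
p,d=shot('side','10');cv2.imwrite('pics/l_side.png',cv2.resize(p[165:210,250:320,::-1],None,fx=11,fy=11,interpolation=cv2.INTER_CUBIC))
E
```

```text
clock: 19.02
position: [0.4754, 0.2038, 0.0581]
ee_rot: [0.688, 0.726, 0.001, -0.0]
ft_force: [0.7, 0.1, 0.2]
grip_width: 0.617
shift [-0.0008 -0.0008  0.0001] rot [-0.0016  0.0013 -0.0007] f [0.67 0.08 0.19] j7 -0.29 w 0.617
```

View pics/l_side.png

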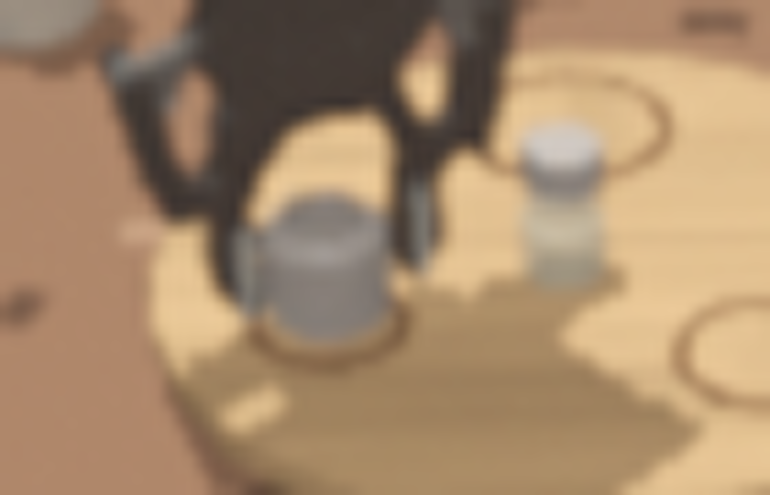

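```bash
python3 -m jog '[[[0,0,0.005],[0,0,0],64],[[0,0,0.015],[0,0,0],64],[[0,0,0.03],[0,0,0],64],[[0,0,0.05],[0,0,0],64],[[0,-0.02,0.04],[0,0,0],70]]';python3 -m jog '[[[0.015,-0.05,0.03],[0,0,-0.09],80],[[0.015,-0.05,0],[0,0,-0.12],80],[[0.015,-0.05,0],[0,0,-0.12],80],[[0.015,-0.05,0],[0,0,-0.12],80],[[0.015,-0.05,0],[0,0,-0.12],80]]'; python3 go.py .577 -.287 .15 -61;python3 - <<'E'
from h import *
p,d=shot('side','11');cv2.imwrite('pics/m2_side.png',cv2.resize(p[160:225,250:350,::-1],None,fx=8,fy=8,interpolation=cv2.INTER_CUBIC))
p,d=shot('top','11');cv2.imwrite('pics/m2_top.png',cv2.resize(p[160:255,230:330,::-1],None,fx=6,fy=6,interpolation=cv2.INTER_CUBIC))
E
```

```text
clock: 19.7
position: [0.4737, 0.1834, 0.203]
ee_rot: [0.688, 0.726, -0.001, -0.0]
ft_force: [0.5, -0.2, -0.2]
grip_width: 0.703
clock: 20.32
position: [0.5511, -0.0714, 0.2445]
ee_rot: [0.867, 0.499, 0.006, 0.001]
ft_force: [0.4, 1.1, 0.4]
grip_width: 0.801
shift [ 0.0259 -0.2156 -0.0945] rot [-0.0006  0.0134 -0.5381] f [0.44 1.1  0.45] j7 -0.34 w 0.801
```

View pics/m2_side.png

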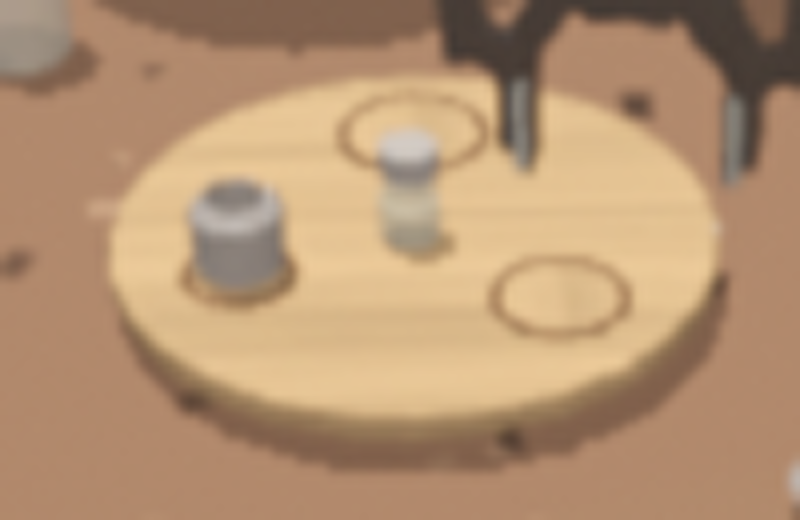

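View pics/m2_top.png

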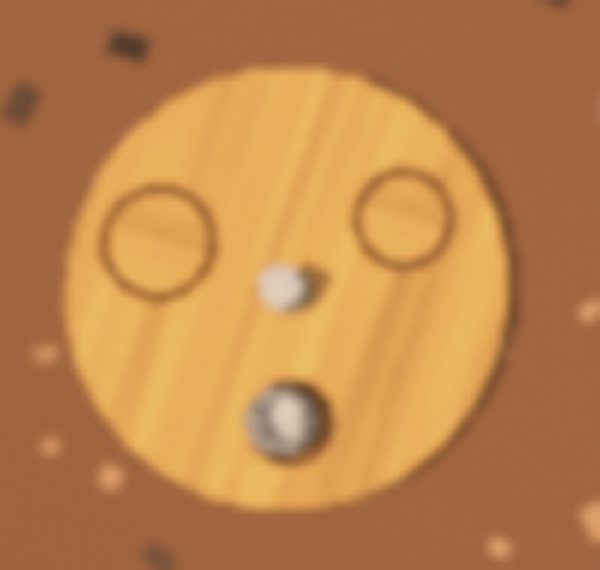

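```bash
python3 - <<'E'
from h import *
p,d=load('side','11');cv2.imwrite('pics/n_side.png',cv2.resize(p[245:300,340:395,::-1],None,fx=10,fy=10,interpolation=cv2.INTER_CUBIC))
p,d=load('top','11');cv2.imwrite('pics/n_top.png',cv2.resize(p[180:225,380:430,::-1],None,fx=12,fy=12,interpolation=cv2.INTER_CUBIC))
E
```

```text
(no output)
```

View pics/n_side.png

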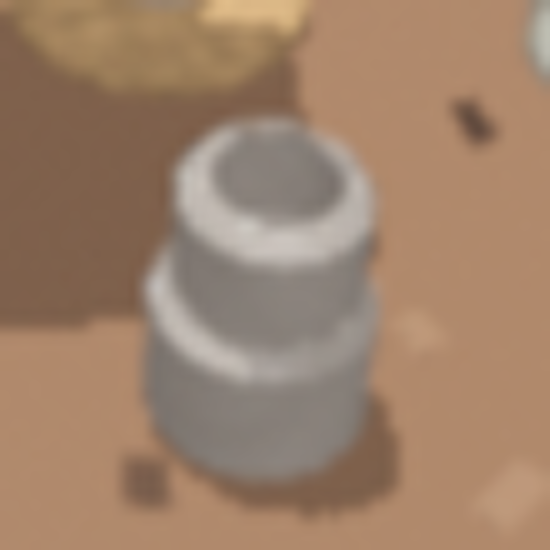

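View pics/n_top.png

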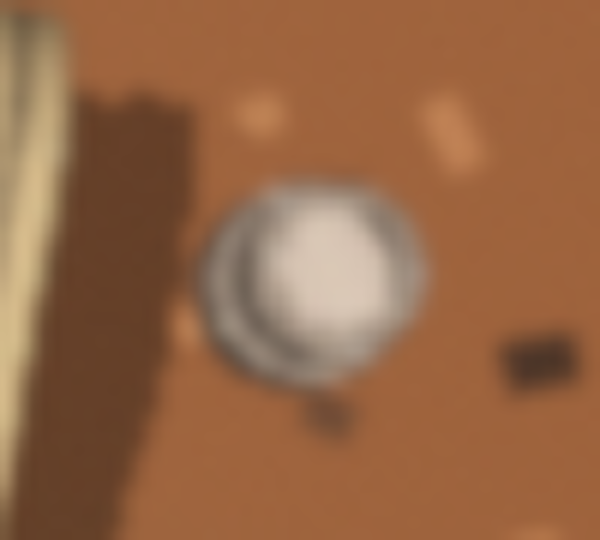

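```bash
python3 - <<'E'
from h import *
print(onz('side',(367.45,262.05),.092),onz('side',(367.2,262.4),.092))
# top: disc outer of middle (shoulder) right edge etc: centre approx px
print(onz('top',((330+.5)/12-.5+380,(275+.5)/12-.5+180),.09))
a=np.linspace(0,6.28,60)
for c in((.577,-.287),(.575,-.287),(.577,-.289)):
  for z,r in((.092,.018),(.086,.027),(.046,.032),(.006,.032)):
    q=(proj('side',np.c_[c[0]+r*np.cos(a),c[1]+r*np.sin(a),a*0+z])+.5-[340,245])*10-.5
    q2=(proj('top',np.c_[c[0]+r*np.cos(a),c[1]+r*np.sin(a),a*0+z])+.5-[380,180])*12-.5
    print(c,z,q.min(0).round(),q.max(0).round(),'top',q2.min(0).round(),q2.max(0).round())
E
```

```text
[[ 0.57787352 -0.28688903]] [[ 0.57661664 -0.28781812]]
[[ 0.57653314 -0.28304611]]
(0.577, -0.287) 0.092 [210. 129.] [343. 224.] top [285. 215.] [403. 331.]
(0.577, -0.287) 0.086 [175. 122.] [374. 265.] top [252. 188.] [428. 362.]
(0.577, -0.287) 0.046 [148. 211.] [379. 382.] top [214. 185.] [416. 386.]
(0.577, -0.287) 0.006 [140. 308.] [366. 480.] top [193. 198.] [390. 393.]
(0.575, -0.287) 0.092 [203. 131.] [337. 226.] top [285. 221.] [403. 338.]
(0.575, -0.287) 0.086 [169. 124.] [368. 267.] top [253. 194.] [428. 368.]
(0.575, -0.287) 0.046 [142. 213.] [373. 384.] top [214. 191.] [416. 392.]
(0.575, -0.287) 0.006 [134. 310.] [359. 482.] top [193. 204.] [390. 399.]
(0.577, -0.289) 0.092 [213. 134.] [347. 229.] top [292. 215.] [410. 331.]
(0.577, -0.289) 0.086 [179. 127.] [378. 270.] top [259. 188.] [435. 362.]
(0.577, -0.289) 0.046 [151. 216.] [383. 387.] top [220. 185.] [423. 386.]
(0.577, -0.289) 0.006 [143. 313.] [369. 485.] top [199. 198.] [396. 393.]
```

```bash
python3 -m jog '[[[0.006,-0.05,0],[0,0.003,-0.12],80],[[0.006,-0.05,0],[0,0.003,-0.12],80],[[0.006,-0.05,-0.01],[0,0.003,-0.12],80],[[0.005,-0.04,-0.02],[0,0.003,-0.12],80],[[0.002,-0.02,-0.01],[0,0,-0.05],80]]'; python3 -m jog '[[[0,0,0],[0,0,0],80],[[0,0,0],[0,0,0],80]]'; python3 go.py .577 -.287 .074 -61
```

```text
clock: 21.05
position: [0.5772, -0.2898, 0.2097]
ee_rot: [0.969, 0.245, 0.003, 0.002]
ft_force: [-0.3, 0.5, -0.1]
grip_width: 0.799
clock: 21.3
position: [0.5768, -0.2901, 0.2106]
ee_rot: [0.969, 0.245, 0.003, 0.002]
ft_force: [0.6, 0.4, 0.0]
grip_width: 0.798
shift [ 0.0002  0.0031 -0.1366] rot [0.0016 0.006  0.0105] f [0.59 0.36 0.  ] j7 -0.38 w 0.798
```

```bash
python3 -m jog '[[[0,0.003,-0.04],[0.0015,0.006,0.01],80],[[0,0,-0.04],[0,0,0],80],[[0,0,-0.015],[0,0,0],80],[[0,0,0],[0,0,0],80],[[0,0,0],[0,0,0],80]]'; python3 go.py .577 -.287 .074 -61;python3 - <<'E'
from h import *
p,d=shot('side','12');cv2.imwrite('pics/o_side.png',cv2.resize(p[220:300,335:405,::-1],None,fx=8,fy=7,interpolation=cv2.INTER_CUBIC))
E
```

```text
clock: 21.92
position: [0.581, -0.2815, 0.1199]
ee_rot: [0.967, 0.256, 0.004, 0.0]
ft_force: [-0.4, -0.4, -0.6]
grip_width: 0.799
shift [-0.004  -0.0055 -0.0459] rot [-0.0013  0.0085 -0.0112] f [-0.4  -0.4  -0.61] j7 -0.33 w 0.799
```

View pics/o_side.png

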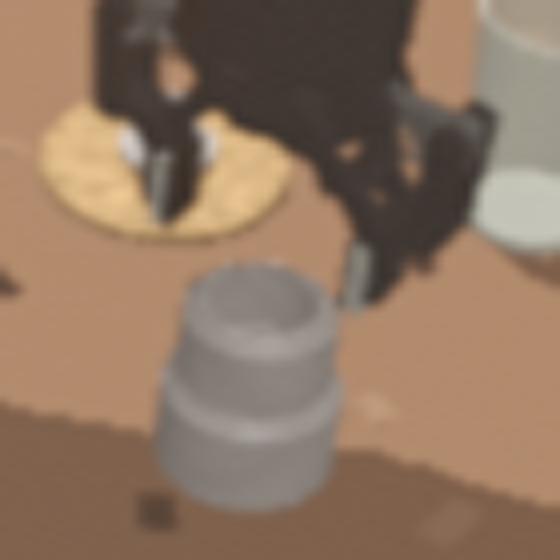

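```bash
python3 -m jog '[[[-0.004,-0.0055,-0.005],[-0.001,0.0085,-0.011],80],[[-0.0005,-0.0005,-0.012],[0,0,0],80],[[0,0,0],[0,0,0],80],[[0,0,0],[0,0,0],80]]'; python3 go.py .577 -.287 .074 -61
```

```text
clock: 22.48
position: [0.5766, -0.2888, 0.1034]
ee_rot: [0.968, 0.25, 0.001, 0.001]
ft_force: [-0.4, -0.3, 0.6]
grip_width: 0.799
shift [ 0.0004  0.0018 -0.0294] rot [0.0007 0.0016 0.0012] f [-0.35 -0.26  0.57] j7 -0.32 w 0.799
```

```bash
python3 -m jog '[[[0,0.001,-0.01],[0,0.001,0],80],[[-0.0005,0,-0.01],[0,0,0],80],[[0,0,-0.009],[0,0,0],76],[[0,0,0],[0,0,0],72],[[0,0,0],[0,0,0],70]]'; python3 go.py .577 -.287 .074 -61;python3 - <<'E'
from h import *
p,d=shot('side','12');cv2.imwrite('pics/o2_side.png',cv2.resize(p[220:300,335:405,::-1],None,fx=8,fy=7,interpolation=cv2.INTER_CUBIC))
E
```

```text
clock: 23.1
position: [0.576, -0.2874, 0.0718]
ee_rot: [0.968, 0.25, -0.0, 0.0]
ft_force: [0.0, 0.6, 1.1]
grip_width: 0.699
shift [0.001  0.0004 0.0022] rot [ 0.0004 -0.0002  0.0008] f [0.   0.64 1.09] j7 -0.31 w 0.699
```

View pics/o2_side.png

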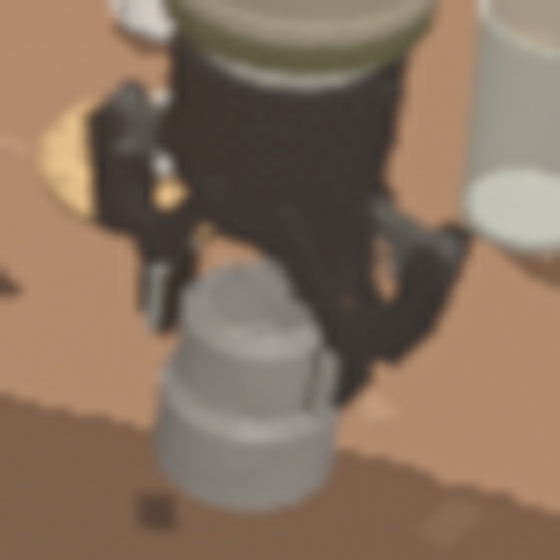

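```bash
python3 -m jog '[[[0.001,0,0.002],[0,0,0],68],[[0,0,0],[0,0,0],66],[[0,0,0],[0,0,0],62],[[0,0,0],[0,0,0],50],[[0,0,0],[0,0,0],50]]' 30; python3 -m jog '[[[0,0,0.004],[0,0,0],50],[[0,0,0.01],[0,0,0],50],[[0,0,0.02],[0,0,0],50],[[0,0,0.04],[0,0,0],50],[[0,0,0.04],[0,0,0],50]]'; python3 go.py .606 .1303 .165 -61;  python3 - <<'E'
from h import *
p,d=shot('side','13');cv2.imwrite('pics/p_side.png',cv2.resize(p[190:300,335:415,::-1],None,fx=6,fy=5,interpolation=cv2.INTER_CUBIC))
E
```

```text
clock: 23.78
position: [0.5774, -0.2876, 0.0749]
ee_rot: [0.968, 0.25, 0.0, 0.0]
ft_force: [-0.4, 0.2, -0.1]
grip_width: 0.631
clock: 24.4
position: [0.5758, -0.2869, 0.1927]
ee_rot: [0.968, 0.25, -0.001, -0.001]
ft_force: [0.7, -1.1, -1.4]
grip_width: 0.631
shift [ 0.0302  0.4172 -0.0277] rot [-0.0004 -0.0029  0.0014] f [ 0.7  -1.12 -1.44] j7 -0.37 w 0.631
```

View pics/p_side.png

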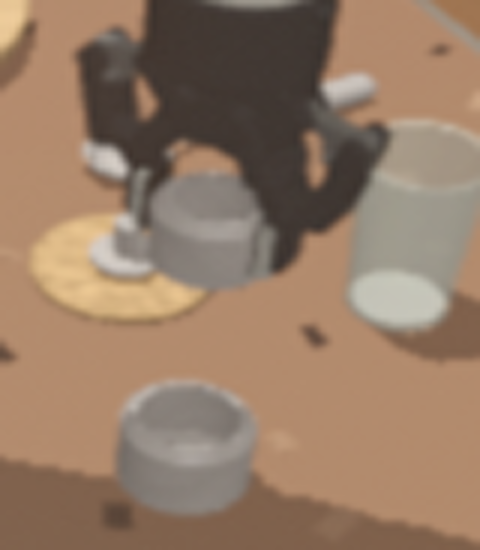

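```bash
python3 -m jog '[[[0.002,0.025,0],[0,0,0],50],[[0.003,0.045,0],[0,0,0],50],[[0.004,0.05,0],[0,0,0],50],[[0.004,0.05,0],[0,0,0],50],[[0.004,0.05,0],[0,0,0],50]]';python3 -m jog '[[[0.004,0.05,0],[0,0,0],50],[[0.004,0.045,0],[0,0,0],50],[[0.004,0.035,0],[0,0,0],50],[[0.002,0.02,0],[0,0,0],50],[[0,0.01,0],[0,0,0],50]]'; python3 -m jog '[[[0,0,0],[0,0,0],50],[[0,0,0],[0,0,0],50]]'; python3 go.py .606 .1303 .09 -61
```

```text
clock: 25.08
position: [0.5941, -0.0695, 0.2078]
ee_rot: [0.97, 0.244, 0.006, 0.004]
ft_force: [1.1, -0.2, -1.1]
grip_width: 0.633
clock: 25.7
position: [0.6089, 0.0985, 0.2135]
ee_rot: [0.969, 0.246, 0.009, 0.003]
ft_force: [-0.4, -1.2, -0.6]
grip_width: 0.633
clock: 25.95
position: [0.6089, 0.0962, 0.214]
ee_rot: [0.97, 0.245, 0.009, 0.004]
ft_force: [-0.4, -0.3, -0.8]
grip_width: 0.633
shift [-0.0029  0.0341 -0.124 ] rot [0.0027 0.0197 0.0114] f [-0.41 -0.34 -0.77] j7 -1.06 w 0.633
```

```bash
python3 -m jog '[[[-0.002,0.018,-0.01],[0.001,0.01,0.006],50],[[-0.002,0.014,-0.03],[0.001,0.01,0.005],50],[[0,0,-0.03],[0,0,0],50],[[0,0,0],[0,0,0],50],[[0,0,0],[0,0,0],50]]'; python3 go.py .606 .1303 .09 -61
```

```text
clock: 26.58
position: [0.6043, 0.1299, 0.1412]
ee_rot: [0.968, 0.249, -0.001, -0.0]
ft_force: [0.4, 0.0, -1.0]
grip_width: 0.635
shift [ 0.0017  0.0004 -0.0512] rot [-0.0003 -0.0027  0.0023] f [ 0.36  0.02 -1.02] j7 -1.06 w 0.635
```

```bash
python3 -m jog '[[[0.001,0,-0.03],[0,-0.002,0.002],50],[[0,0,-0.02],[0,0,0],50],[[0,0,0],[0,0,0],50],[[0,0,0],[0,0,0],50]]'; python3 go.py .606 .1303 .07 -61
```

```text
clock: 27.08
position: [0.6078, 0.1303, 0.0944]
ee_rot: [0.968, 0.25, 0.003, -0.001]
ft_force: [0.1, -0.2, -0.6]
grip_width: 0.631
shift [-0.0018  0.     -0.0244] rot [-0.0025  0.0047  0.0008] f [ 0.07 -0.17 -0.62] j7 -1.03 w 0.631
```

```bash
python3 -m jog '[[[-0.002,0,-0.012],[-0.0025,0.005,0],50],[[-0.0005,0,-0.012],[0,0,0],50],[[0,0,0],[0,0,0],50],[[0,0,0],[0,0,0],50]]'; python3 go.py .606 .1303 .07 -61;python3 - <<'E'
from h import *
p,d=shot('side','14');cv2.imwrite('pics/q_side.png',cv2.resize(p[150:220,255:350,::-1],None,fx=8,fy=8,interpolation=cv2.INTER_CUBIC))
a=np.linspace(0,6.28,60)
from workcell import sensors
t=sensors.get_obs()['position'];b=t[2]-.0289
for z,r in((b+.006,.027),(b+.04,.027),(.03,.033),(.03,.028)):
    q=(proj('side',np.c_[t[0]+r*np.cos(a),t[1]+r*np.sin(a),a*0+z])+.5-[255,150])*8-.5
    print(z,q.min(0).round(),q.max(0).round())
E
```

```text
clock: 27.58
position: [0.6057, 0.1304, 0.07]
ee_rot: [0.968, 0.25, 0.0, -0.0]
ft_force: [-0.1, -0.6, -1.6]
grip_width: 0.636
shift [ 0.0003 -0.0001  0.    ] rot [-0.0005  0.0007  0.0008] f [-0.11 -0.62 -1.56] j7 -1.02 w 0.636
0.04708779064965093 [460. 314.] [578. 381.]
0.08108779064965094 [460. 252.] [579. 318.]
0.03 [448. 337.] [591. 419.]
0.03 [458. 343.] [580. 413.]
```

View pics/q_side.png

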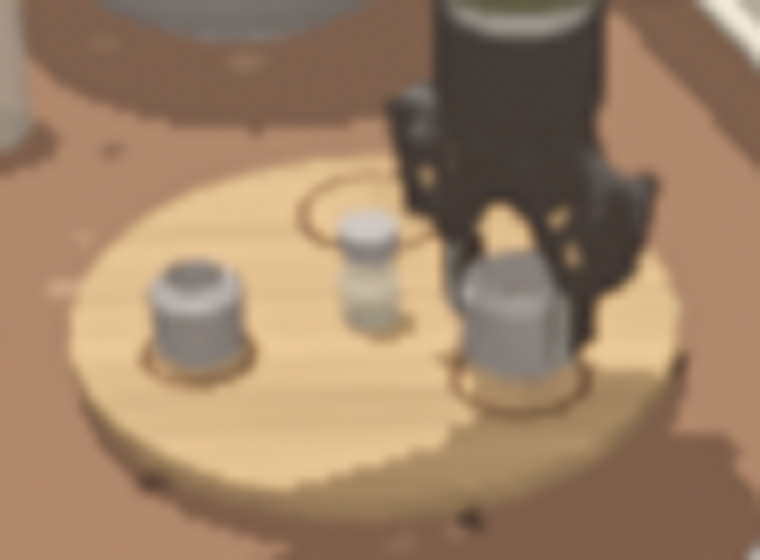

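```bash
python3 -m jog '[[[0,0,-0.004],[0,0,0],50],[[0,0,-0.003],[0,0,0],50],[[0,0,0],[0,0,0],50],[[0,0,0],[0,0,0],50]]'; python3 -m jog '[[[0,0,-0.0015],[0,0,0],50],[[0,0,0],[0,0,0],50]]'; python3 go.py .606 .1303 .0589 -61
```

```text
clock: 28.12
position: [0.6059, 0.1305, 0.0629]
ee_rot: [0.968, 0.25, 0.001, -0.0]
ft_force: [-0.6, 0.1, -0.9]
grip_width: 0.635
clock: 28.38
position: [0.6059, 0.1305, 0.0614]
ee_rot: [0.968, 0.25, 0.001, -0.0]
ft_force: [-0.3, -0.5, -1.2]
grip_width: 0.636
shift [ 0.0001 -0.0002 -0.0025] rot [-0.0009  0.0014  0.0007] f [-0.28 -0.49 -1.23] j7 -1.01 w 0.636
```

```bash
python3 -m jog '[[[0,0,-0.0012],[0,0.001,0],50],[[0,0,0],[0,0,0],50]]'; python3 -m jog '[[[0,0,-0.001],[0,0,0],50],[[0,0,0],[0,0,0],50]]';python3 -m jog '[[[0,0,-0.0007],[0,0,0],50],[[0,0,0],[0,0,0],50]]'; python3 go.py .606 .1303 .0589 -61
```

```text
clock: 28.62
position: [0.606, 0.1306, 0.0602]
ee_rot: [0.968, 0.25, 0.0, -0.0]
ft_force: [0.3, 0.1, -0.7]
grip_width: 0.631
clock: 28.88
position: [0.606, 0.1306, 0.0591]
ee_rot: [0.968, 0.25, 0.0, -0.0]
ft_force: [0.1, -0.3, -0.3]
grip_width: 0.634
clock: 29.12
position: [0.6065, 0.1308, 0.059]
ee_rot: [0.968, 0.25, 0.001, -0.001]
ft_force: [0.1, 0.5, -0.9]
grip_width: 0.636
shift [-0.0005 -0.0005 -0.0001] rot [-0.0015  0.0015  0.0006] f [ 0.1   0.46 -0.92] j7 -1.01 w 0.636
```

```bash
python3 -m jog '[[[0,0,0],[0,0,0],65],[[0,0,0],[0,0,0],67],[[0,0,0],[0,0,0],70],[[0,0,0],[0,0,0],75]]'; python3 -m jog '[[[0,0,0.005],[0,0,0],76],[[0,0,0.015],[0,0,0],76],[[0,0,0.03],[0,0,0],78],[[0,0,0.05],[0,0,0],80],[[0,0,0.04],[0,0,0],90]]';python3 -m jog '[[[0,-0.03,0.01],[0,0,0.1],95],[[0,-0.05,0],[0,0,0.18],95],[[0,-0.05,0],[0,0,0.18],95],[[0,-0.05,0],[0,0,0.18],95],[[0,-0.05,0],[0,0,0.18],95]]'; python3 go.py .577 -.287 .15 71; python3 - <<'E'
from h import *
p,d=shot('side','15');cv2.imwrite('pics/r_side.png',cv2.resize(p[160:300,250:390,::-1],None,fx=5.5,fy=4.2,interpolation=cv2.INTER_CUBIC))
p,d=shot('top','15');cv2.imwrite('pics/r_top.png',cv2.resize(p[160:255,230:430,::-1],None,fx=4,fy=4,interpolation=cv2.INTER_CUBIC))
E
```

```text
clock: 29.62
position: [0.6064, 0.1307, 0.0589]
ee_rot: [0.968, 0.25, 0.001, -0.0]
ft_force: [0.2, 0.3, -0.3]
grip_width: 0.75
clock: 30.25
position: [0.6048, 0.1298, 0.2037]
ee_rot: [0.968, 0.25, -0.001, 0.0]
ft_force: [0.0, 0.7, 0.7]
grip_width: 0.897
clock: 30.88
position: [0.6066, -0.1017, 0.2241]
ee_rot: [0.778, 0.628, 0.005, -0.0]
ft_force: [0.1, 0.0, 0.1]
grip_width: 0.955
shift [-0.0296 -0.1853 -0.0741] rot [-1.0700e-02  1.0000e-03  1.4529e+00] f [0.13 0.   0.08] j7 0.09 w 0.955
```

View pics/r_side.png

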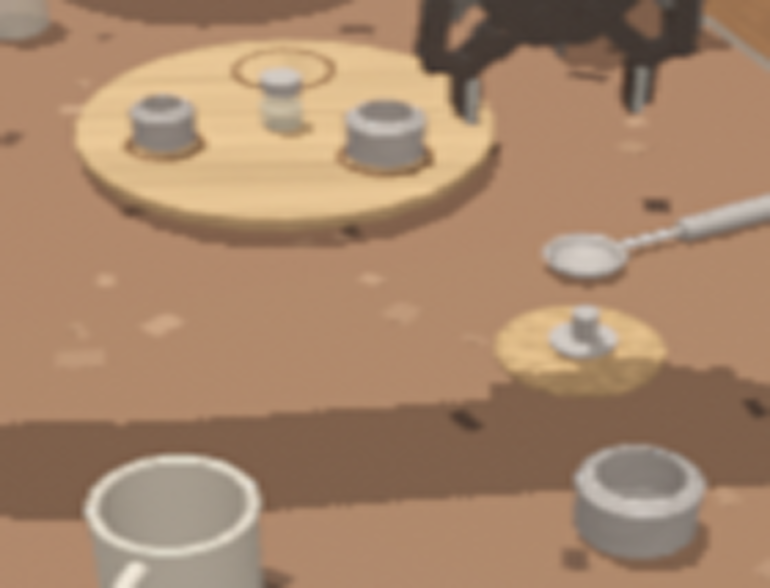

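View pics/r_top.png

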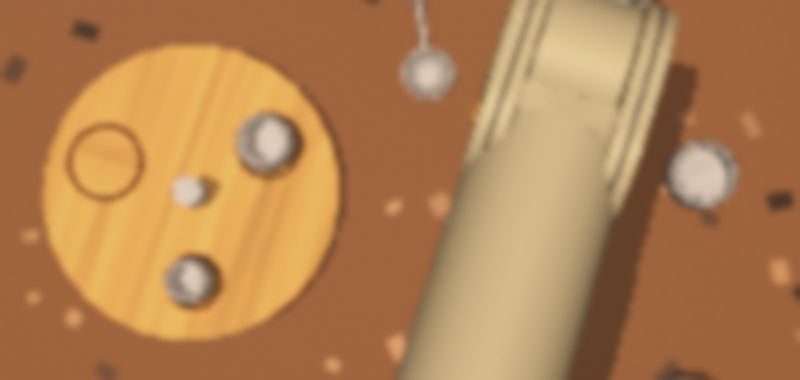

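```bash
python3 - <<'E'
from h import *
p,d=load('side','15');cv2.imwrite('pics/s_side.png',cv2.resize(p[255:300,345:390,::-1],None,fx=12,fy=12,interpolation=cv2.INTER_CUBIC))
a=np.linspace(0,6.28,60)
for c in((.577,-.287),(.575,-.287),(.577,-.289)):
  for z,r in((.052,.023),(.046,.032),(.006,.032)):
    q=(proj('side',np.c_[c[0]+r*np.cos(a),c[1]+r*np.sin(a),a*0+z])+.5-[345,255])*12-.5
    print(c,z,q.min(0).round(),q.max(0).round())
for t in('0','15'):
  p,d=load('top',t);g=p.astype(np.float32).mean(2)
  bh=cv2.morphologyEx(g,cv2.MORPH_BLACKHAT,cv2.getStructuringElement(cv2.MORPH_ELLIPSE,(7,7)))
  vv,uu=np.mgrid[0:400,0:640];W=onz('top',np.c_[uu.ravel(),vv.ravel()],.03);b=bh.ravel()
  c=np.array([.592,.2907])
  for it in range(6):
    rr=np.linalg.norm(W-c,axis=1);s=(abs(rr-.0355)<.007)&(b>8);c,r=circ(W[s],b[s]**.5)
  print(t,c,np.degrees(np.arctan2(*(c-[.5633,.2074])[::-1])))
E
```

```text
(0.577, -0.287) 0.052 [158. 143.] [358. 290.]
(0.577, -0.287) 0.046 [118. 133.] [395. 338.]
(0.577, -0.287) 0.006 [108. 250.] [379. 456.]
(0.575, -0.287) 0.052 [151. 145.] [350. 292.]
(0.575, -0.287) 0.046 [110. 136.] [387. 340.]
(0.575, -0.287) 0.006 [101. 252.] [371. 458.]
(0.577, -0.289) 0.052 [162. 149.] [362. 296.]
(0.577, -0.289) 0.046 [122. 139.] [399. 344.]
(0.577, -0.289) 0.006 [112. 256.] [383. 462.]
0 [0.59208311 0.29073396] 70.94535757031551
15 [0.59206176 0.2907589 ] 70.96376373227328
```

View pics/s_side.png

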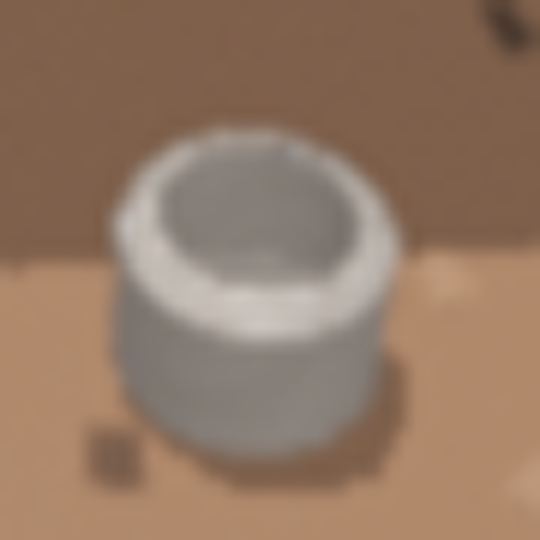

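```bash
python3 -m jog '[[[-0.005,-0.045,0],[-0.003,0,0],97],[[-0.009,-0.05,0],[-0.003,0,0],97],[[-0.009,-0.045,-0.01],[-0.003,0,0],97],[[-0.005,-0.025,-0.02],[0,0,0],97],[[0,-0.008,-0.02],[0,0,0],97]]'; python3 -m jog '[[[0,0,0],[0,0,0],97],[[0,0,0],[0,0,0],97]]'; python3 go.py .577 -.287 .031 -11
```

```text
clock: 31.6
position: [0.5775, -0.2857, 0.1802]
ee_rot: [0.783, 0.623, 0.004, 0.007]
ft_force: [-1.0, -0.5, -0.3]
grip_width: 0.964
clock: 31.85
position: [0.578, -0.2835, 0.1796]
ee_rot: [0.782, 0.623, 0.004, 0.007]
ft_force: [0.1, 0.9, 0.1]
grip_width: 0.969
shift [-0.001  -0.0035 -0.1486] rot [0.0055 0.0139 0.0341] f [0.12 0.94 0.14] j7 0.42 w 0.969
```

```bash
python3 -m jog '[[[-0.002,-0.004,-0.03],[0.0055,0.014,0.034],97],[[-0.001,-0.001,-0.03],[0,0,0],97],[[0,0,-0.015],[0,0,0],97],[[0,0,0],[0,0,0],97],[[0,0,0],[0,0,0],97]]'; python3 go.py .577 -.287 .031 -11
```

```text
clock: 32.48
position: [0.5801, -0.2834, 0.1076]
ee_rot: [0.769, 0.64, 0.003, 0.002]
ft_force: [0.6, -0.5, -1.0]
grip_width: 0.967
shift [-0.0031 -0.0036 -0.0766] rot [-0.0004  0.0065 -0.0089] f [ 0.62 -0.53 -0.95] j7 0.49 w 0.967
```

```bash
python3 -m jog '[[[-0.004,-0.004,-0.015],[0,0.0065,-0.009],97],[[-0.001,0,-0.02],[0,0,0],97],[[0,0,0],[0,0,0],97],[[0,0,0],[0,0,0],97]]'; python3 go.py .577 -.287 .031 -11
```

```text
clock: 32.98
position: [0.5752, -0.2879, 0.0713]
ee_rot: [0.772, 0.636, 0.0, 0.0]
ft_force: [-0.8, -0.2, 1.4]
grip_width: 0.972
shift [ 0.0018  0.0009 -0.0403] rot [0.0002 0.0009 0.001 ] f [-0.83 -0.16  1.36] j7 0.51 w 0.972
```

```bash
python3 -m jog '[[[0.0015,0.001,-0.01],[0,0,0],97],[[0,0,-0.01],[0,0,0],97],[[0,0,-0.01],[0,0,0],97],[[0,0,0],[0,0,0],97],[[0,0,0],[0,0,0],97]]'; python3 go.py .577 -.287 .031 -11;python3 - <<'E'
from h import *
p,d=shot('side','16');cv2.imwrite('pics/t_side.png',cv2.resize(p[220:300,335:405,::-1],None,fx=8,fy=7,interpolation=cv2.INTER_CUBIC))
E
```

```text
clock: 33.6
position: [0.5769, -0.2868, 0.0393]
ee_rot: [0.772, 0.636, 0.0, 0.0]
ft_force: [-0.1, -0.0, -0.7]
grip_width: 0.968
shift [ 0.0001 -0.0002 -0.0083] rot [0.0002 0.0011 0.0008] f [-0.12 -0.04 -0.71] j7 0.53 w 0.968
```

View pics/t_side.png

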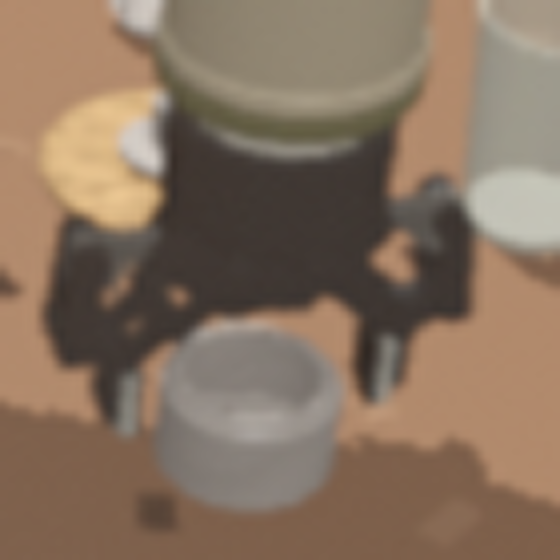

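```bash
python3 -m jog '[[[0,0,-0.005],[0,0,0],95],[[0,0,-0.004],[0,0,0],90],[[0,0,0],[0,0,0],85],[[0,0,0],[0,0,0],80],[[0,0,0],[0,0,0],78]]' 30; python3 go.py .577 -.287 .031 -11;  python3 -m jog '[[[0,0,0],[0,0,0],76],[[0,0,0],[0,0,0],72],[[0,0,0],[0,0,0],62],[[0,0,0],[0,0,0],62]]' 35; python3 go.py .577 -.287 .031 -11
```

```text
clock: 34.28
position: [0.5772, -0.2869, 0.0302]
ee_rot: [0.772, 0.636, 0.001, 0.001]
ft_force: [0.1, -0.1, -0.2]
grip_width: 0.782
shift [-0.0002 -0.0001  0.0008] rot [0.0004 0.0021 0.0008] f [ 0.13 -0.14 -0.15] j7 0.53 w 0.782
clock: 34.78
position: [0.5775, -0.287, 0.0307]
ee_rot: [0.772, 0.636, 0.001, 0.001]
ft_force: [-0.1, 0.4, 0.7]
grip_width: 0.725
shift [-0.0005 -0.      0.0003] rot [0.0005 0.0026 0.0007] f [-0.1   0.41  0.71] j7 0.53 w 0.725
```

```bash
python3 - <<'E'
from h import *
p,d=shot('side','16');cv2.imwrite('pics/t2_side.png',cv2.resize(p[220:300,335:405,::-1],None,fx=8,fy=7,interpolation=cv2.INTER_CUBIC))
E
```

```text
(no output)
```

View pics/t2_side.png

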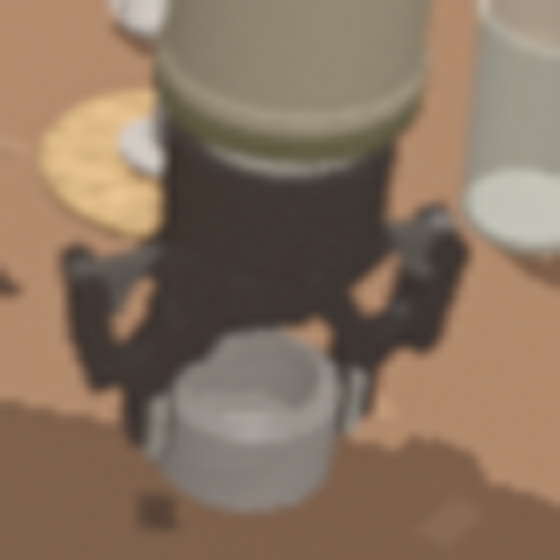

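```bash
python3 -m jog '[[[0,0,0.004],[0,0,0],62],[[0,0,0.008],[0,0,0],62],[[0,0,0.01],[0,0,0],62],[[0,0,0],[0,0,0],62]]' 35; python3 go.py .577 -.287 .031 -11; python3 - <<'E'
from h import *
p,d=shot('side','17');cv2.imwrite('pics/u_side.png',cv2.resize(p[220:300,335:405,::-1],None,fx=8,fy=7,interpolation=cv2.INTER_CUBIC))
E
```

```text
clock: 35.33
position: [0.5773, -0.2869, 0.0541]
ee_rot: [0.772, 0.636, 0.001, 0.001]
ft_force: [0.7, 0.8, -2.0]
grip_width: 0.726
shift [-0.0003 -0.0001 -0.0231] rot [0.0005 0.0023 0.0008] f [ 0.68  0.84 -2.02] j7 0.52 w 0.726
```

View pics/u_side.png

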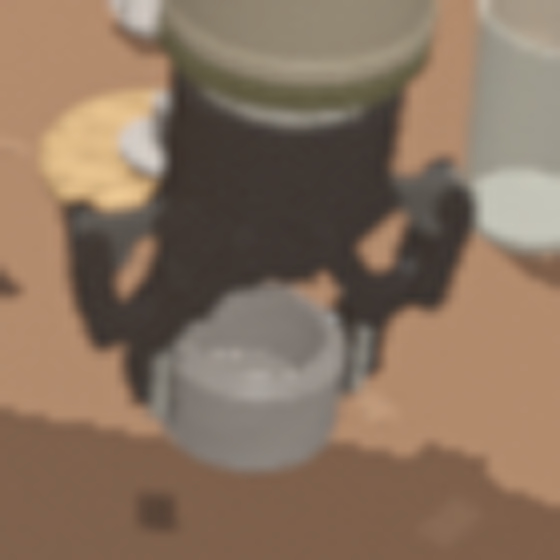

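```bash
python3 -m jog '[[[0,0,0.03],[0,0,0],62],[[0,0,0.05],[0,0,0],62],[[0,0.02,0.05],[0,0,0.03],62],[[0,0.04,0.01],[0,0,0.1],62],[[0.001,0.045,0],[0,0,0.12],62]]' 35;python3 -m jog '[[[0.001,0.05,0],[0,0,0.12],62],[[0.002,0.05,0],[0,0,0.12],62],[[0.002,0.05,0],[0,0,0.12],62],[[0.002,0.05,0],[0,0,0.12],62],[[0.002,0.05,0],[0,0,0.12],62]]'; python3 go.py .5917 .2912 .15 71
```

```text
clock: 36.0
position: [0.5753, -0.1828, 0.1965]
ee_rot: [0.687, 0.727, -0.001, 0.0]
ft_force: [0.0, 0.6, -2.1]
grip_width: 0.73
clock: 36.62
position: [0.583, 0.0744, 0.1967]
ee_rot: [0.433, 0.901, -0.0, 0.001]
ft_force: [1.2, -0.4, -1.5]
grip_width: 0.721
shift [ 0.0087  0.2168 -0.0467] rot [0.0008 0.0019 0.5643] f [ 1.18 -0.36 -1.54] j7 0.6 w 0.721
```

```bash
python3 -m jog '[[[0.002,0.05,0],[0,0,0.12],62],[[0.002,0.05,0],[0,0,0.12],62],[[0.002,0.045,0],[0,0,0.12],62],[[0.001,0.03,0],[0,0,0.1],62],[[0.001,0.018,0],[0,0,0.07],62]]';python3 -m jog '[[[0,0,0],[0,0,0],62],[[0,0,0],[0,0,0],62]]'; python3 go.py .5917 .2912 .09 71
```

```text
clock: 37.25
position: [0.5887, 0.2774, 0.1952]
ee_rot: [0.17, 0.985, 0.0, -0.0]
ft_force: [0.1, -0.5, -0.9]
grip_width: 0.725
clock: 37.5
position: [0.5883, 0.2775, 0.1943]
ee_rot: [0.171, 0.985, -0.0, -0.001]
ft_force: [0.2, -0.9, -1.5]
grip_width: 0.727
shift [ 0.0034  0.0137 -0.1043] rot [ 0.0004 -0.0014  0.0116] f [ 0.19 -0.88 -1.49] j7 0.82 w 0.727
```

```bash
python3 -m jog '[[[0.003,0.0137,-0.02],[0,-0.001,0.011],62],[[0,0,-0.04],[0,0,0],62],[[0,0,-0.02],[0,0,0],62],[[0,0,0],[0,0,0],62],[[0,0,0],[0,0,0],62]]'; python3 go.py .5917 .2912 .075 71
```

```text
clock: 38.12
position: [0.5914, 0.2901, 0.1085]
ee_rot: [0.168, 0.986, -0.001, -0.0]
ft_force: [0.3, -0.3, 0.2]
grip_width: 0.722
shift [ 0.0003  0.0011 -0.0335] rot [ 0.0014 -0.0012  0.0058] f [ 0.26 -0.27  0.18] j7 0.83 w 0.722
```

```bash
python3 -m jog '[[[0,0.001,-0.012],[0.001,-0.001,0.006],62],[[0,0,-0.012],[0,0,0],62],[[0,0,-0.009],[0,0,0],62],[[0,0,0],[0,0,0],62],[[0,0,0],[0,0,0],62]]'; python3 go.py .5917 .2912 .0607 71;python3 - <<'E'
from h import *
p,d=shot('side','18');cv2.imwrite('pics/v_side.png',cv2.resize(p[140:220,255:350,::-1],None,fx=8,fy=7,interpolation=cv2.INTER_CUBIC))
a=np.linspace(0,6.28,60)
t=sensors.get_obs()['position'];b=t[2]-.0307
for z,r in((b+.006,.032),(b+.046,.032),(.03,.038)):
    q=(proj('side',np.c_[t[0]+r*np.cos(a),t[1]+r*np.sin(a),a*0+z])+.5-[255,140])*[8,7]-.5
    print(z,q.min(0).round(),q.max(0).round())
E
```

```text
clock: 38.75
position: [0.5922, 0.2915, 0.0746]
ee_rot: [0.165, 0.986, 0.001, 0.001]
ft_force: [0.7, -0.2, -1.3]
grip_width: 0.727
shift [-0.0005 -0.0003 -0.0139] rot [-0.0009  0.0018 -0.0003] f [ 0.71 -0.18 -1.32] j7 0.84 w 0.727
0.04985025276298744 [309. 197.] [437. 255.]
0.08985025276298744 [306. 136.] [436. 193.]
0.03 [298. 221.] [450. 291.]
```

View pics/v_side.png

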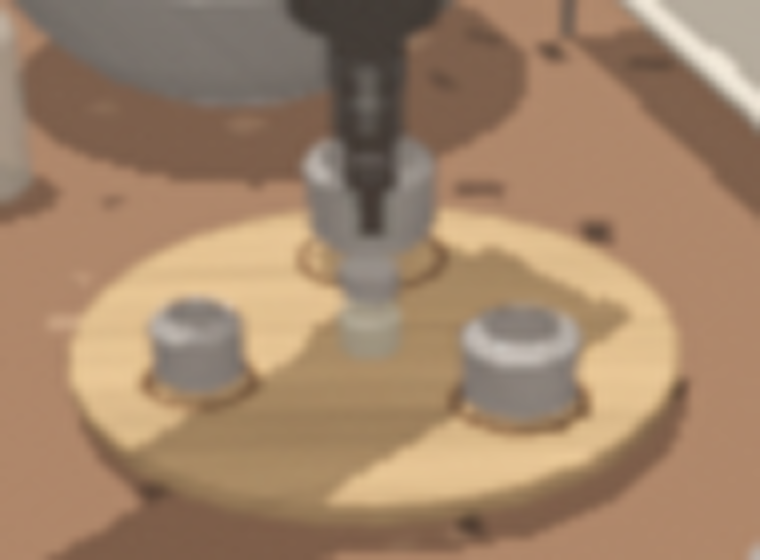

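```bash
python3 -m jog '[[[-0.0008,-0.0003,-0.005],[-0.001,0.002,0],62],[[0,0,-0.004],[0,0,0],62],[[0,0,0],[0,0,0],62],[[0,0,0],[0,0,0],62]]';python3 -m jog '[[[0,0,-0.0015],[0,0,0],62],[[0,0,0],[0,0,0],62]]'; python3 go.py .5917 .2912 .0607 71
```

```text
clock: 39.3
position: [0.5915, 0.2914, 0.0655]
ee_rot: [0.165, 0.986, 0.0, 0.0]
ft_force: [-0.4, -0.5, -1.1]
grip_width: 0.723
clock: 39.55
position: [0.5916, 0.2914, 0.0641]
ee_rot: [0.165, 0.986, 0.0, 0.0]
ft_force: [-0.1, 0.5, -0.7]
grip_width: 0.725
shift [ 0.0001 -0.0002 -0.0034] rot [-0.0005  0.0006 -0.0003] f [-0.07  0.52 -0.74] j7 0.85 w 0.725
```

```bash
python3 -m jog '[[[0,0,-0.0012],[0,0,0],62],[[0,0,0],[0,0,0],62]]'; python3 go.py .5917 .2912 .0607 71
```

```text
clock: 39.8
position: [0.5916, 0.2914, 0.0628]
ee_rot: [0.165, 0.986, 0.0, 0.0]
ft_force: [-0.2, 0.2, -1.3]
grip_width: 0.728
shift [ 0.0001 -0.0002 -0.0021] rot [-0.0005  0.0006 -0.0003] f [-0.23  0.21 -1.33] j7 0.85 w 0.728
```

```bash
python3 -m jog '[[[0,0,-0.001],[0,0,0],62],[[0,0,0],[0,0,0],62]]'; python3 -m jog '[[[0,0,-0.0008],[0,0,0],62],[[0,0,0],[0,0,0],62]]';python3 -m jog '[[[0,0,-0.0006],[0,0,0],62],[[0,0,0],[0,0,0],62]]'; python3 go.py .5917 .2912 .0607 71
```

```text
clock: 40.05
position: [0.5916, 0.2914, 0.0618]
ee_rot: [0.165, 0.986, 0.0, 0.0]
ft_force: [-0.1, -0.5, -1.6]
grip_width: 0.726
clock: 40.3
position: [0.5917, 0.2914, 0.061]
ee_rot: [0.165, 0.986, 0.0, 0.0]
ft_force: [-0.6, 0.3, -1.0]
grip_width: 0.73
clock: 40.55
position: [0.5919, 0.2914, 0.0607]
ee_rot: [0.165, 0.986, 0.0, 0.001]
ft_force: [-0.7, -0.2, -1.8]
grip_width: 0.727
shift [-0.0002 -0.0002 -0.    ] rot [-0.0007  0.0012 -0.0002] f [-0.66 -0.2  -1.77] j7 0.85 w 0.727
```

```bash
python3 -m jog '[[[0,0,-0.0005],[0,0,0],62],[[0,0,0],[0,0,0],62]]'; python3 go.py .5917 .2912 .0607 71
```

```text
clock: 40.8
position: [0.5923, 0.2914, 0.0607]
ee_rot: [0.165, 0.986, 0.001, 0.001]
ft_force: [-0.4, 0.3, -1.0]
grip_width: 0.728
shift [-0.0006 -0.0002  0.    ] rot [-0.001   0.0019 -0.    ] f [-0.38  0.29 -0.99] j7 0.85 w 0.728
```

Contact. z has stopped at 0.0607, as predicted, so I'll release.

```bash
python3 -m jog '[[[0,0,0],[0,0,0],74],[[0,0,0],[0,0,0],76],[[0,0,0],[0,0,0],79],[[0,0,0],[0,0,0],83],[[0,0,0],[0,0,0],86]]'; python3 -m jog '[[[0,0,0.005],[0,0,0],86],[[0,0,0.015],[0,0,0],86],[[0,0,0.03],[0,0,0],86],[[0,0,0.05],[0,0,0],86],[[0,0,0.05],[0,0,0],86]]'; python3 -m jog '[[[-0.01,-0.05,0.02],[0,0,0],86],[[-0.01,-0.05,0],[0,0,0],86],[[-0.01,-0.05,0],[0,0,0],86],[[-0.01,-0.05,0],[0,0,0],86],[[-0.01,-0.05,0],[0,0,0],86]]';python3 -m jog '[[[0,-0.05,0],[0,0,0],86],[[0,-0.05,0],[0,0,0],86],[[0,-0.05,0],[0,0,0],86],[[0,0,0],[0,0,0],86],[[0,0,0],[0,0,0],86]]';python3 - <<'E'
from h import *
p,d=shot('side','19');cv2.imwrite('pics/w_side.png',cv2.resize(p[100:300,240:440,::-1],None,fx=4,fy=3,interpolation=cv2.INTER_CUBIC))
cv2.imwrite('pics/x_side.png',cv2.resize(p[160:225,255:350,::-1],None,fx=8,fy=8,interpolation=cv2.INTER_CUBIC))
p,d=shot('top','19');cv2.imwrite('pics/w_top.png',cv2.resize(p[110:270,130:530,::-1],None,fx=2,fy=2,interpolation=cv2.INTER_CUBIC))
cv2.imwrite('pics/x_top.png',cv2.resize(p[160:255,230:330,::-1],None,fx=6,fy=6,interpolation=cv2.INTER_CUBIC))
E
```

```text
clock: 41.42
position: [0.5921, 0.2916, 0.0605]
ee_rot: [0.165, 0.986, 0.001, 0.001]
ft_force: [-0.2, -0.2, -0.2]
grip_width: 0.859
clock: 42.05
position: [0.5901, 0.2905, 0.2143]
ee_rot: [0.165, 0.986, -0.001, -0.001]
ft_force: [0.6, 1.0, -0.1]
grip_width: 0.858
clock: 42.68
position: [0.5403, 0.0381, 0.2466]
ee_rot: [0.162, 0.987, 0.004, 0.005]
ft_force: [1.6, -1.0, -0.3]
grip_width: 0.858
clock: 43.3
position: [0.5387, -0.1217, 0.2534]
ee_rot: [0.166, 0.986, 0.006, 0.009]
ft_force: [-0.2, 0.5, 0.5]
grip_width: 0.857
```

View pics/x_side.png

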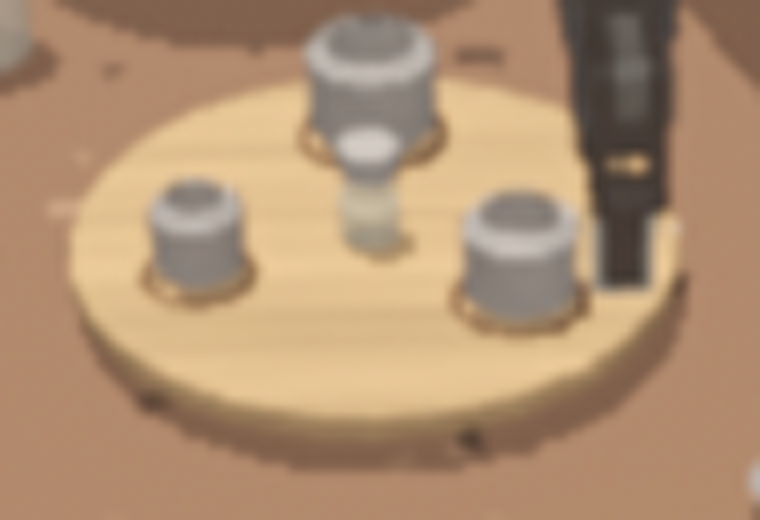

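View pics/x_top.png

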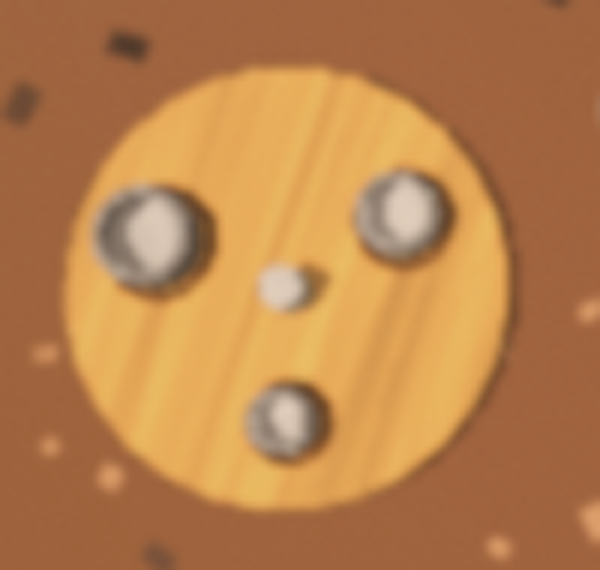

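View pics/w_side.png

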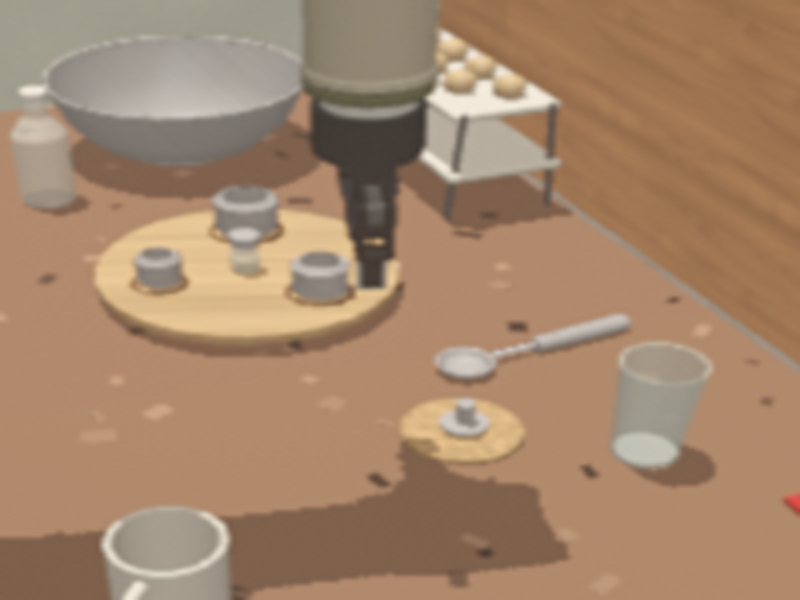

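View pics/w_top.png

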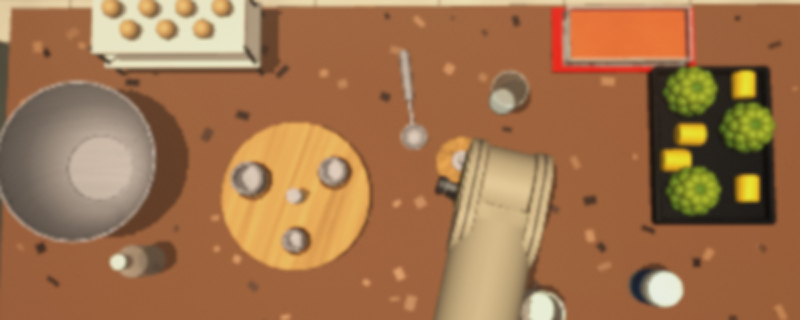

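```bash
python3 - <<'E'
from h import *
a=load('top','0')[0].astype(int);b=load('top','19')[0].astype(int);c=load('top','15')[0].astype(int)
W=onz('top',np.stack(np.meshgrid(range(640),range(400)),-1).reshape(-1,2),.03).reshape(400,640,2)
C=np.array([.5633,.2074]);m=np.linalg.norm(W-C,axis=2)<.135
for q in((.4753,.2028),(.607,.131),(.592,.291),(.5633,.2074)): m&=np.linalg.norm(W-q,axis=2)>.055
print(m.sum(),[abs(x-a)[m].mean().round(2) for x in(c,b)])
# spin the sample points by small angles and compare pixel values
g0=a.mean(2).astype(np.float32);g1=b.mean(2).astype(np.float32);P=W[m]
for deg in(-1,-.5,-.25,0,.25,.5,1):
    t=np.radians(deg);R=np.array([[np.cos(t),-np.sin(t)],[np.sin(t),np.cos(t)]]);Q=(P-C)@R.T+C
    q=proj('top',np.c_[Q,np.full(len(Q),.03)]).astype(np.float32)
    v=cv2.remap(g1,q[:,None,0],q[:,None,1],cv2.INTER_LINEAR)[:,0];print(deg,np.std(v-g0[m]).round(2))
E
python3 -c "
from workcell import manip;print(manip.hand_in())"
```

```text
1532 [np.float64(4.18), np.float64(4.72)]
-1 0.74
-0.5 0.45
-0.25 0.41
0 0.46
0.25 0.55
0.5 0.69
1 1.04
the job is handed in; nothing more can be done
None
```

The tower is apart and set out: the lid lies knob up on the cork coaster, and the small, middle and large tins stand upright on their matching rings. They went on in the order you asked, and each piece was lowered in the grip until the arm's descent stopped at the expected height, then released. I handed the job in at about 43.5 s of the 72 s allowed, with the arm clear of everything.

**Centring:** By the arm position at release, the tins are within about 1 mm of my averaged measurement of each ring. The top and side cameras disagreed on the ring positions by about 1 to 2 mm, so I averaged them. The final side view shows each tin centred in its ring.

**Lazy susan:** A grain comparison before and after gives a turn of about 0.25°, close to what this check can resolve. After the middle tin, a refit of the large ring showed only 0.02°. The tins were in firm contact for a moment before release and may have dragged the disc by up to half a millimetre.

**Other objects:** In the last views the shaker, spoon, tumbler, mug, can and soap look unmoved, though I judged this by eye only.

**Open point:** The gripper reading on the large tin was about 2 mm below its stated diameter. I checked the grip in a picture and with a short test lift, and it held.

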